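# Rack the loaded bars heavy end down

### The arm

A 7-joint arm with a two-finger parallel gripper is mounted at the origin on the work surface. World frame = base frame: x ahead of the robot, y to its left, z up, the work surface at z = 0. Lengths are in m, angles in rad, forces in N, time in s.
With the tool pointing down it reaches from about 0.425 to 0.95 m from the base axis. Payload 16.7 kg.
Tool frame: the origin (TCP) lies on the centre line of the jaws, within the pads' length; the fingertips stand finger_overhang ahead of it and the grasp point (between the pads) lies 8 mm behind it (finger_overhang is the distance from the TCP to the fingertips, in m); z points along the fingers, y is the direction in which the jaws open and shut (so a half turn about z gives the same grasp; the last joint's range is limited). The gripper opens to 94 mm and grips with 3 to 60 N. Pads are 16 mm wide; open, the fingers measure 119 mm over their backs; the gripper's body (75 mm by 177 mm) begins 78 mm behind the grasp point.
Start: joints at [1.093, 0.426, 0.074, 1.606, -0.034, 1.111, -0.067], TCP at [0.218, -0.639, 0.216] pointing down, gripper open.
Joint ranges: [-2.85, 2.85], [-0.5, 2.14], [-1.23, 1.37], [0.21, 2.46], [-1.02, 4.16], [0.16, 2.05], [-2.73, 2.73]. Speed limits (rad/s): [1.89, 1.89, 2.39, 2.39, 3.01, 3.01, 3.01].

### API

Orientations are given as a unit quaternion [w, x, y, z].
In Python, from cell import * gives the robot as it stands. The module is installed in compiled form; this text tells all that it offers.
- The arm moves only by the shell command python3 -m creep 'ROWS' [FORCE]. ROWS is JSON, one flat list of numbers, 7 for each row, row after row: the shift along the tool's x, y, z in units of 25 mm (1.0 is 25 mm), then the turn, a rotation vector about the tool's x, y, z in degrees, then the opening, from 0 (shut) to 1 (fully open). In form: [x, y, z, ax, ay, az, gripper, x, y, z, ax, ay, az, gripper, ...]. A call has 1 to 12 rows; each row shifts and turns the pose as measured when the row begins, along the tool's axes as they then stand; what a row does not reach is not made up. A row lasts 1/10 s, in which the tool goes at most 50 mm and 8.59 degrees, less where a joint would pass 70% of its speed; a pose out of reach is approached as far as the arm can. A call is refused whole if a number of a shift passes 1 or a number of a turn 8.59, either way. A call with a gripper value outside its range is refused whole. The fingers move at their own pace and stop on an object; FORCE is the grip in N (left out, the last holds). Time passes only in rows, so rows that do not move let the fingers close. It gives the time, the measured TCP pose, the force and the opening at its end, in the units of the state.
- sense(): the state, without advancing time (a new reading comes with each control period).
- grab_frame(name): name is "side" or "top" or "wrist"; returns the picture (384x512x3 uint8, red, green, blue); there is no depth.
- camera_info(name): a dict with "camera_matrix" (3x3 intrinsics, pixels), "R" (3x3) and "t" (3): a world point X has camera coordinates R X + t. Camera axes: x right, y down, z forward; pixel columns grow to the right and rows downward; lengths in m; the calibration is good to about 2 mm. A picture is of the moment at which its call begins: read the wrist's pose just before it. camera_info takes no time and is no camera call; for the wrist camera it gives the pose at the moment of the call.
- finish_job(): hands the job in, once; it reports no verdict.
The state is a dict: "time_s": time; "q": joint angles; "joint_vel": joint speeds; "joint_torque": joint torques, N m; "tool_pos": TCP position; "tool_rot": TCP orientation; "force": force on the tool from outside, world axes, zero at the start; "torque": the same for the moment, N m; "finger_gap": finger opening in m.
Only numpy, scipy, OpenCV 4.12 (cv2) and the standard library are available. Lean on these libraries where they do the work, as an engineer would, in place of code of your own. Each camera call takes 0.05 s, during which the arm holds its last target.

### The job

Two capped pipe bars lie on the bench, each with lead hidden in one end. Lift each at mid-length to find out which end is heavy, then lay both in the sloping rack, one bar to a slot, each with its heavy end down at the foot ledge. Leave the elbow, the can and the wrench where they are.

Things in the scene. Friction and masses are not known exactly. Their poses are not given: they have to be found in the camera images.
- bar_1: Loaded bar, about 0.5 kg, 160 mm long: steel tube 24 mm in diameter, an equal dark hex cap (36 mm across flats, 24 mm long) on each end, axis 18 mm above the bench. A hidden lead fill, either end at random, puts its centre of mass 39 mm from mid-length: held level there it pulls 0.17 to 0.22 N m towards the heavy end. The looks and axes do not tell which end. Origin at mid-length on the axis, x along the bar.
- bar_2: Loaded bar, about 0.5 kg, 160 mm long: steel tube 24 mm in diameter, an equal dark hex cap (36 mm across flats, 24 mm long) on each end, axis 18 mm above the bench. A hidden lead fill, either end at random, puts its centre of mass 39 mm from mid-length: held level there it pulls 0.17 to 0.22 N m towards the heavy end. The looks and axes do not tell which end. Origin at mid-length on the axis, x along the bar.
- rack: Fixed grey rack, 170 mm wide: a plate sloping 30 degrees, foot at x = -75 mm, 35 mm up, rising to +x, 178 mm long, top about 125 mm up. Two slots up the slope, 50 mm wide between fins 20 mm high; the fins leave the bars' middle free (42 to 118 mm from the foot). A ledge 30 mm high, square to the plate, closes the foot. Origin: centre of the underside, z up.
- upper_plate: Upper half of the rack's plate (fixed). It bears a racked bar's upper end: about 0.7 to 1.4 N when that is the light end, about 3 N or more when it is the heavy one. Origin on the plate's face, 80 mm up the slope, midway between the slots; x up the slope, y along the rack's y, z square out of the plate.
- left_slot (a point): Left slot, at the rack's y = +40 mm: where a bar's mid-length axis point comes to lie: 80 mm up the slope from the ledge's inner face, 18 mm above the plate (square to it)
- right_slot (a point): Right slot, at the rack's y = -40 mm: where a bar's mid-length axis point comes to lie: 80 mm up the slope from the ledge's inner face, 18 mm above the plate (square to it)
- elbow: Bystander: dark pipe elbow, about 60 mm across, 40 mm high, loose, left of and beyond the rack. Origin on its underside.
- can: Bystander: aluminium can, 66 mm in diameter, 85 mm high, loose, right of and beyond the rack. Origin at the centre of its underside.
- wrench: Bystander: wrench lying crosswise on the bench beyond the rack, loose. Origin on its underside.

How it is judged:
By the outcome, as a careful person would: the job done as asked, in the order asked, and still so for the second after the job is handed in, with the robot touching nothing.
It also fails if it takes over 69 s, if anything falls off the work surface, if the arm or the gripper's body presses on something with over 40 N, if the wrist force passes 120 N, or if a joint passes its speed limit or range.

## Working session

There is one attempt and no reset: what is moved stays moved. The work goes in short steps, Python scripts to look and compute and a shell command to move; the robot and the scene stay as the last step left them, time stands still between calls to the robot, and variables do not carry over. Pictures are saved under pics/ and viewed, and the job is handed in when it is done.

```bash
ls; mkdir -p pics; python3 - <<'E'
from cell import *
import cv2,numpy as np
s=sense();print({k:(np.round(v,4).tolist()) for k,v in s.items()})
for n in ["side","top","wrist"]:
    c=camera_info(n);print(n,np.round(c["camera_matrix"],1).tolist(),np.round(c["R"],4).tolist(),np.round(c["t"],4).tolist())
    f=grab_frame(n);cv2.imwrite(f"pics/{n}0.png",f[:,:,::-1])
E
```

```text
pics
{'time_s': 0.0, 'q': [1.0925, 0.4267, 0.0738, 1.6066, -0.0341, 1.1108, -0.0671], 'joint_vel': [0.0019, 0.0005, -0.0007, 0.0008, 0.0009, -0.0027, -0.0002], 'joint_torque': [-0.0008, -93.581, 3.6665, -45.42, -0.0488, 0.0199, 0.0002], 'tool_pos': [0.2178, -0.6384, 0.2158], 'tool_rot': [-0.0006, 0.9865, 0.1636, -0.0001], 'force': [0.7735, -0.0135, 0.1527], 'torque': [0.0162, -0.0222, -0.0238], 'finger_gap': 0.0938}
side [[432.0, 0.0, 250.6], [0.0, 432.0, 193.8], [0.0, 0.0, 1.0]] [[0.8636, -0.5042, 0.003], [-0.3879, -0.6679, -0.6351], [0.3222, 0.5473, -0.7724]] [-0.5282, 0.3034, 1.0202]
top [[444.4, 0.0, 263.4], [0.0, 444.4, 190.9], [0.0, 0.0, 1.0]] [[0.0066, -0.9998, 0.0185], [-0.9986, -0.0075, -0.0524], [0.0525, -0.0182, -0.9985]] [-0.0024, 0.6174, 1.3098]
wrist [[336.1, 0.0, 256.1], [0.0, 336.1, 197.5], [0.0, 0.0, 1.0]] [[0.3225, -0.9466, -0.0022], [-0.9151, -0.3123, 0.2549], [-0.242, -0.0802, -0.967]] [-0.6737, -0.0265, 0.3904]
```

View pics/top0.png

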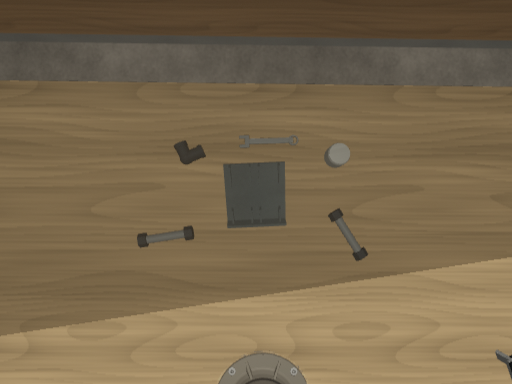

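View pics/side0.png

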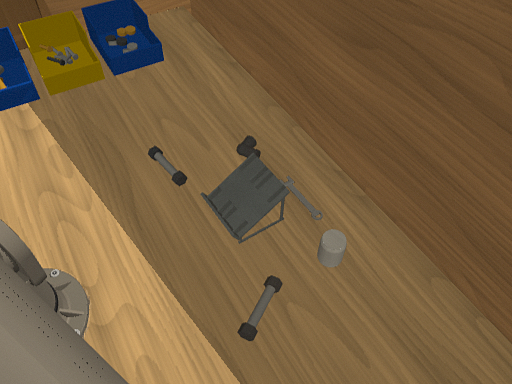

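View pics/wrist0.png

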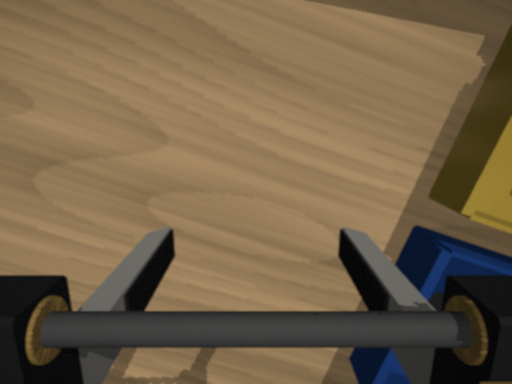

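```bash
python3 - <<'E'
import cv2
t=cv2.imread('pics/top0.png');s=cv2.imread('pics/side0.png')
a=cv2.resize(t[150:270,120:220],None,fx=4,fy=4,interpolation=3)
b=cv2.resize(t[150:270,310:400],None,fx=4,fy=4,interpolation=3)
import numpy as np
cv2.imwrite('pics/tz1.png',np.hstack([a,b]))
cv2.imwrite('pics/tz2.png',cv2.resize(t[150:240,210:300],None,fx=6,fy=6,interpolation=3))
cv2.imwrite('pics/sz.png',cv2.resize(s[140:250,190:300],None,fx=5,fy=5,interpolation=3))
E
```

```text
(no output)
```

View pics/tz1.png

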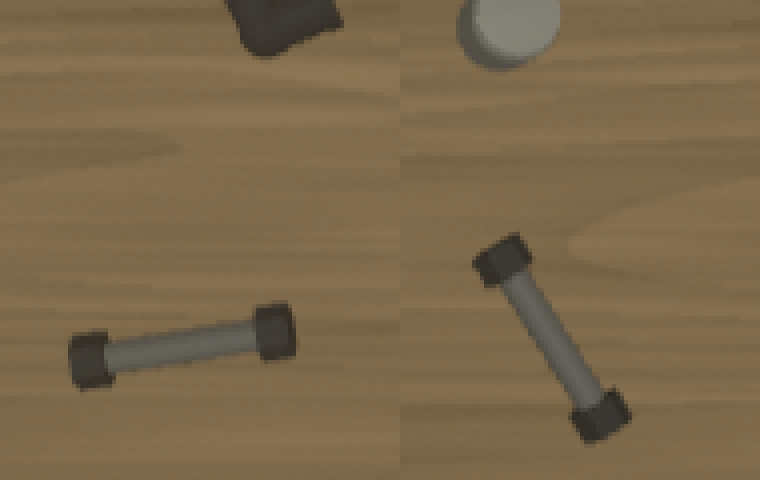

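View pics/tz2.png

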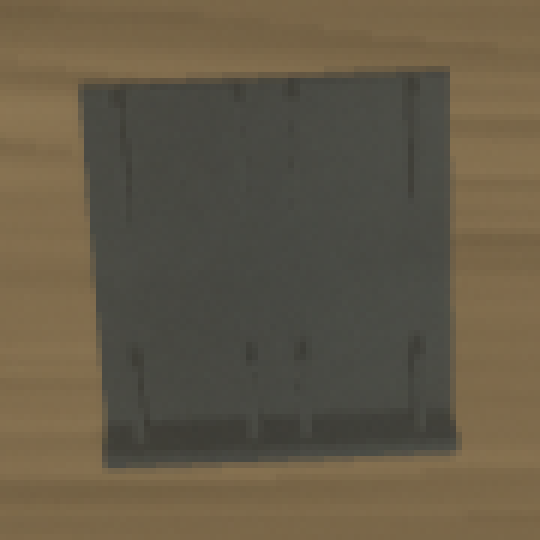

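View pics/sz.png

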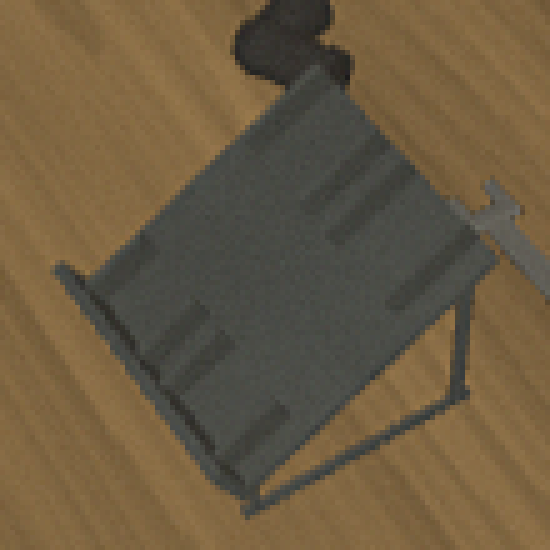

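```bash
cat > h.py <<'E'
import numpy as np,cv2
from cell import *
from scipy.optimize import least_squares
def proj(n,X,c=None):
    c=c or camera_info(n);X=np.atleast_2d(X);p=X@np.array(c["R"]).T+np.array(c["t"]);p=p@np.array(c["camera_matrix"]).T
    return p[:,:2]/p[:,2:]
def ray(n,uv,z,c=None):
    c=c or camera_info(n);R=np.array(c["R"]);t=np.array(c["t"]);d=R.T@np.linalg.inv(c["camera_matrix"])@[uv[0],uv[1],1];o=-R.T@t
    return o+d*(z-o[2])/d[2]
def slope(s,n,y): # rack frame
    a=np.pi/6;return np.array([-.075+s*np.cos(a)-n*np.sin(a),y,.035+s*np.sin(a)+n*np.cos(a)])
def rackw(p,P):
    x,y,w=p;c,s=np.cos(w),np.sin(w);P=np.atleast_2d(P);return np.c_[x+c*P[:,0]-s*P[:,1],y+s*P[:,0]+c*P[:,1],P[:,2]]
E
python3 - <<'E'
from h import *
off=-.4
top=[(223.2,164.2),(284.7,161.4)];sd=[(253.5,153.1),(289.3,192.3)]
P=np.array([slope(.178,0,.085),slope(.178,0,-.085)])
f=lambda p:np.r_[(proj("top",rackw(p,P))-top).ravel(),(proj("side",rackw(p,P))-sd).ravel()]
r=least_squares(f,[.55,0,0]);print(r.x,r.fun.round(1))
g=lambda p:(proj("top",rackw(p,P))-top).ravel()
r2=least_squares(g,[.55,0,0]);print(r2.x,r2.fun.round(1))
for q,n in((r.x,'b'),(r2.x,'t')):
  for cam,z in(("top",(210,150,6,90)),("side",(190,140,5,110))):
    im=cv2.imread(f'pics/{cam}0.png');x0,y0,k,w=z
    im=cv2.resize(im[y0:y0+w,x0:x0+w],None,fx=k,fy=k,interpolation=3)
    for pts in ([slope(0,0,.085),slope(.178,0,.085),slope(.178,0,-.085),slope(0,0,-.085)],[slope(0,.03,.085),slope(0,.03,-.085)],*[[slope(0,.02,y),slope(.042,.02,y)] for y in(.065,.015,-.015,-.065)],*[[slope(0,.0,y),slope(.178,.0,y)] for y in(.04,-.04)]):
      u=((proj(cam,rackw(q,pts))-[x0,y0]+.5)*k).astype(int);cv2.polylines(im,[u],False,(0,255,255),1)
    cv2.imwrite(f'pics/ov_{cam}_{n}.png',im)
a=cv2.imread('pics/ov_top_b.png');b=cv2.imread('pics/ov_side_b.png');cv2.imwrite('pics/ov.png',cv2.resize(np.hstack([a[:540],b[:540]]),None,fx=.73,fy=.73))
# bars
for n,cr in(("top",[((90,360),(120,150),4),((275,331),(120,150),4),((502-400,260),(310,150),4),((601-400,416),(310,150),4)]),):
  for (u,o,k) in cr:
    uv=np.array(u)/k+o-.5;X=ray(n,uv,.018);print(uv,X.round(4),proj("side",X).round(1))
E
```

```text
[0.60986395 0.02416245 0.04962252] [ 0.7 -0.2  1.   0.1 -0.6 -1.  -0.3 -0.9]
[0.6098305  0.02609626 0.05444461] [-0.1  0.   0.1 -0. ]
[142.  239.5] [0.4711 0.3591 0.018 ] [[154.2 152.1]]
[188.25 232.25] [0.4932 0.2235 0.018 ] [[178.5 177.5]]
[335.  214.5] [ 0.5485 -0.2118  0.018 ] [[271.7 283.1]]
[359.75 253.5 ] [ 0.4333 -0.2853  0.018 ] [[246.2 331.1]]
```

View pics/ov.png

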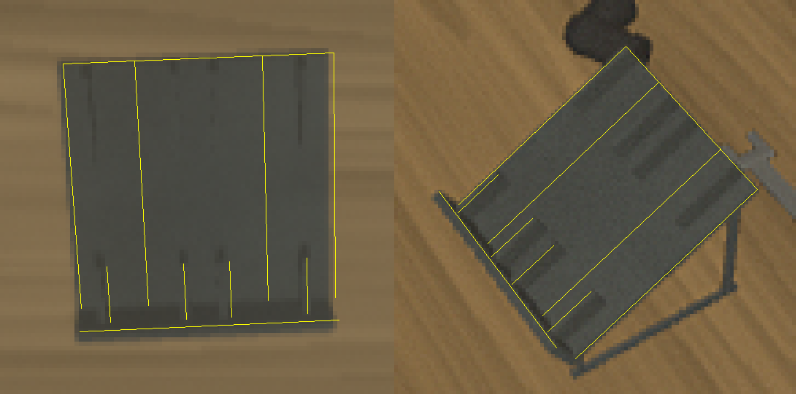

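```bash
cat >> h.py <<'E'
from scipy.spatial.transform import Rotation as Ro
def goalR(psi,tilt=0):
    # tool x heading psi(deg); tilt (deg) >0 raises the +x end of tool x
    p=np.radians(psi);t=np.radians(tilt);x=np.array([np.cos(p)*np.cos(t),np.sin(p)*np.cos(t),np.sin(t)])
    y=np.array([np.sin(p),-np.cos(p),0]);return np.c_[x,y,np.cross(x,y)]
def rot(s):
    w=s["tool_rot"];return Ro.from_quat([w[1],w[2],w[3],w[0]]).as_matrix()
def plan(grasp,psi,tilt=0,v=True):
    "needed turn first (tool axes deg), then shift (units of 25mm) in final axes, so that grasp pt is at grasp"
    s=sense();R=rot(s);G=goalR(psi,tilt);tcp=np.array(s["tool_pos"]);g=tcp-.008*R[:,2]
    rv=np.degrees(Ro.from_matrix(R.T@G).as_rotvec())
    tg=np.array(grasp)+.008*G[:,2]
    print("t",round(s["time_s"],2),"grasp pt",g.round(4),"psi",np.degrees(np.arctan2(R[1,0],R[0,0])).round(1),"tilt",np.degrees(np.arcsin(R[2,0])).round(1),"gap",round(s["finger_gap"],4))
    print(" turn",rv.round(2),"shift now-axes",(R.T@(tg-tcp)/.025).round(2),"goal-axes",(G.T@(tg-tcp)/.025).round(2))
    print(" F",np.round(s["force"],2),"T",np.round(s["torque"],3),"q",np.round(s["q"],2))
E
python3 - <<'E'
import cell;print([d for d in dir(cell) if d[0]!='_'])
from h import *
plan([.4909,-.2486,.15],32.5)
E
```

```text
['PlanningError', 'camera_info', 'finger_overhang', 'finish_job', 'grab_frame', 'sense']
t 0.15 grasp pt [ 0.2178 -0.6386  0.224 ] psi 18.8 tilt -0.0 gap 0.0942
 turn [ -0.05  -0.   -13.67] shift now-axes [ 15.37 -11.23   2.97] goal-axes [17.59 -7.29  2.96]
 F [-0.26  0.25  0.31] T [-0.025 -0.018  0.054] q [ 1.09  0.43  0.07  1.61 -0.03  1.11 -0.07]
```

```bash
python3 -c "
import cell;print(cell.finger_overhang)"; python3 -m creep '[1,-0.5,0,0,0,-6.8,1, 1,-0.5,0,0,0,-6.8,1, 1,-0.5,0,0,0,0,1, 1,-0.5,0,0,0,0,1, 1,-0.5,0,0,0,0,1, 1,-0.5,0,0,0,0,1, 1,-0.5,0,0,0,0,1, 1,-0.5,0,0,0,0,1, 1,-0.5,0,0,0,0,1, 1,-0.5,0,0,0,0,1, 1,-0.5,0,0,0,0,1, 1,-0.5,0,0,0,0,1]' 60; python3 - <<'E'
from h import *
plan([.4909,-.2486,.15],32.5)
E
```

```text
0.011
time_s: 1.35
tool_pos: [0.3987, -0.3468, 0.213]
tool_rot: [-0.002, 0.96, 0.281, -0.002]
force: [0.4, -0.0, -0.3]
finger_gap: 0.0942
t 1.35 grasp pt [ 0.3988 -0.3468  0.221 ] psi 32.6 tilt -0.1 gap 0.0942
 turn [-0.3   0.13  0.15] shift now-axes [ 5.23 -1.3   2.83] goal-axes [ 5.22 -1.33  2.84]
 F [ 0.38 -0.02 -0.28] T [-0.039 -0.002  0.045] q [ 0.71  0.2  -0.14  1.93  0.03  1.02 -0.44]
```

```bash
python3 -m creep '[1,-0.25,0.5,0,0,0,1, 1,-0.25,0.5,0,0,0,1, 1,-0.25,0.5,0,0,0,1, 1,-0.25,0.5,0,0,0,1, 1,-0.25,0.5,0,0,0,1, 0.4,-0.1,0.5,0,0,0,1, 0,0,0,0,0,0,1]' 60; python3 - <<'E'
from h import *
plan([.4909,-.2486,.15],32.5)
c=camera_info("wrist");f=grab_frame("wrist")
im=f[:,:,::-1].copy()
m=np.array([.4909,-.2486,.018]);d=np.array([np.cos(np.radians(32.5)),np.sin(np.radians(32.5)),0])
for a in(-.08,-.068,0,.068,.08):
  u=proj("wrist",m+a*d,c)[0];print(u.round(1));cv2.circle(im,tuple(int(round(t)) for t in u),3,(0,255,255),1)
cv2.imwrite("pics/w1.png",im)
E
```

```text
time_s: 2.05
tool_pos: [0.4983, -0.2376, 0.1352]
tool_rot: [-0.002, 0.959, 0.283, -0.001]
force: [-0.1, -0.4, -0.3]
finger_gap: 0.094
t 2.05 grasp pt [ 0.4984 -0.2376  0.1432] psi 32.9 tilt -0.1 gap 0.094
 turn [-0.28  0.09  0.39] shift now-axes [-0.49  0.21 -0.27] goal-axes [-0.49  0.21 -0.27]
 F [-0.11 -0.44 -0.3 ] T [-0.084  0.001 -0.036] q [ 0.51  0.33 -0.21  1.95  0.09  0.88 -0.75]
[262.4 290.7]
[262.6 279.2]
[263.4 209.5]
[264.4 131.1]
[264.6 116.2]
```

View pics/w1.png

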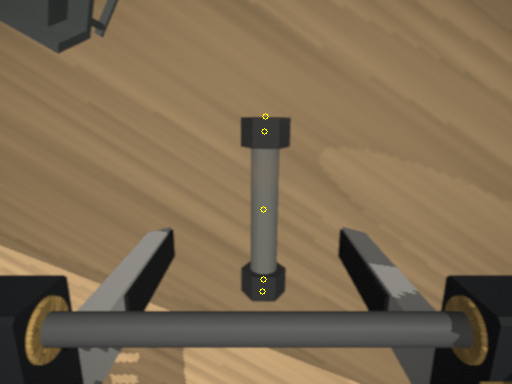

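```bash
python3 -m creep '[-0.49,0.21,0.8,-0.2,0,0.3,1, 0,0,1,0,0,0,1, 0,0,1,0,0,0,1, 0,0,1,0,0,0,1, 0,0,0.5,0,0,0,1,0,0,0,0,0,0,1]' 60; python3 - <<'E'
from h import *
plan([.4909,-.2486,.0235],32.5)
E
```

```text
time_s: 2.7
tool_pos: [0.4876, -0.2593, 0.0297]
tool_rot: [0.003, 0.961, 0.276, 0.0]
force: [0.4, 0.0, -0.2]
finger_gap: 0.0938
t 2.7 grasp pt [ 0.4875 -0.2593  0.0377] psi 32.0 tilt -0.1 gap 0.0938
 turn [ 0.37  0.08 -0.48] shift now-axes [ 0.34 -0.3   0.57] goal-axes [ 0.34 -0.29  0.57]
 F [ 0.44  0.04 -0.19] T [ 0.049  0.008 -0.022] q [ 0.51  0.47 -0.18  2.02  0.14  0.65 -0.77]
```

```bash
python3 -m creep '[0.34,-0.3,0.2,0.2,0,-0.4,1, 0,0,0,0,0,0,1]' 60; python3 - <<'E'
from h import *
plan([.4909,-.2486,.0235],32.5)
E
```

```text
time_s: 2.9
tool_pos: [0.4914, -0.249, 0.0261]
tool_rot: [0.002, 0.96, 0.279, 0.0]
force: [0.4, 0.1, 0.5]
finger_gap: 0.0942
t 2.9 grasp pt [ 0.4914 -0.249   0.0341] psi 32.4 tilt -0.0 gap 0.0942
 turn [ 0.24  0.04 -0.14] shift now-axes [-0.01 -0.03  0.42] goal-axes [-0.01 -0.02  0.42]
 F [0.42 0.06 0.46] T [-0.058 -0.002  0.045] q [ 0.5   0.48 -0.18  2.02  0.14  0.65 -0.78]
```

```bash
python3 -m creep '[0,0,0.42,0,0,0,1, 0,0,0,0,0,0,0.2, 0,0,0,0,0,0,0, 0,0,0,0,0,0,0, 0,0,0,0,0,0,0]' 60; python3 - <<'E'
from h import *
plan([.4909,-.2486,.0235],32.5)
E
```

```text
time_s: 3.4
tool_pos: [0.493, -0.2493, 0.0169]
tool_rot: [0.003, 0.96, 0.279, 0.002]
force: [0.0, -0.1, -0.5]
finger_gap: 0.0656
t 3.4 grasp pt [ 0.4929 -0.2492  0.0249] psi 32.4 tilt 0.1 gap 0.0656
 turn [ 0.41 -0.06 -0.08] shift now-axes [-0.06 -0.07  0.06] goal-axes [-0.06 -0.07  0.06]
 F [ 0.02 -0.12 -0.53] T [-0.044  0.051 -0.008] q [ 0.49  0.49 -0.18  2.03  0.15  0.63 -0.79]
```

```bash
python3 -m creep '[-0.06,-0.07,0.04,0,0,0,0, 0,0,0,0,0,0,0, 0,0,0,0,0,0,0, 0,0,0,0,0,0,0, 0,0,0,0,0,0,0, 0,0,0,0,0,0,0]' 60; python3 - <<'E'
from h import *
plan([.4909,-.2486,.0235],32.5)
E
```

```text
time_s: 4.0
tool_pos: [0.4907, -0.249, 0.0162]
tool_rot: [0.004, 0.96, 0.279, 0.002]
force: [0.6, -0.5, -0.7]
finger_gap: 0.0224
t 4.0 grasp pt [ 0.4906 -0.2489  0.0242] psi 32.4 tilt 0.1 gap 0.0224
 turn [ 0.45 -0.08 -0.11] shift now-axes [ 0.01 -0.01  0.03] goal-axes [ 0.01 -0.01  0.03]
 F [ 0.56 -0.46 -0.65] T [-0.215 -0.09   0.052] q [ 0.49  0.49 -0.18  2.03  0.15  0.62 -0.79]
```

```bash
python3 -m creep '[0,0,0,0,0,0,0, 0,0,-0.5,0,0,0,0, 0,0,-0.7,0,0,0,0, 0,0,-0.7,0,0,0,0, 0,0,-0.5,0,0,0,0, 0,0,0,0,0,0,0, 0,0,0,0,0,0,0, 0,0,0,0,0,0,0, 0,0,0,0,0,0,0]' 60; python3 - <<'E'
from h import *
plan([.4909,-.2486,.0235],32.5)
s=sense();R=rot(s);print("tool-axes T",R.T@s["torque"])
f=grab_frame("wrist");cv2.imwrite("pics/w2.png",f[:,:,::-1])
s=sense();print("tool-axes T",R.T@s["torque"],s["force"])
f=grab_frame("side");cv2.imwrite("pics/s2.png",f[:,:,::-1])
E
```

```text
time_s: 4.9
tool_pos: [0.4882, -0.2473, 0.0787]
tool_rot: [0.002, 0.96, 0.279, 0.0]
force: [-0.9, 0.6, -4.2]
finger_gap: 0.0226
t 4.9 grasp pt [ 0.4882 -0.2473  0.0867] psi 32.4 tilt -0.1 gap 0.0226
 turn [ 0.22  0.05 -0.09] shift now-axes [0.06 0.09 2.53] goal-axes [0.06 0.1  2.53]
 F [-0.94  0.65 -4.17] T [ 0.124 -0.209  0.005] q [ 0.51  0.39 -0.2   2.    0.11  0.75 -0.76]
tool-axes T [-0.00707359  0.24283218 -0.00455847]
tool-axes T [ 0.00768851  0.20563096 -0.02556799] [-0.09506355  0.06421501 -3.94862634]
```

View pics/w2.png

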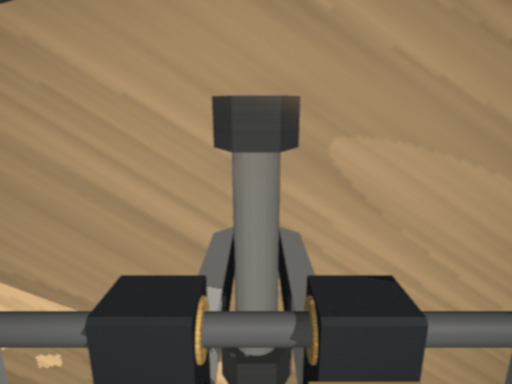

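View pics/s2.png

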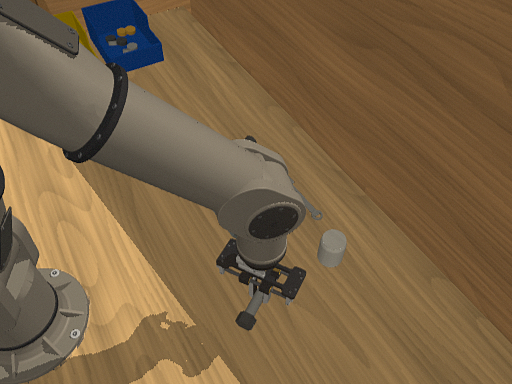

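```bash
python3 -m creep '[0.06,0.09,0.6,0,-6,0,0, 0,0,0.7,0,0,0,0, 0,0,0.5,0,0,0,0, 0,0,0,0,0,0,0, 0,0,0,0,0,0,0]' 60; python3 - <<'E'
from h import *
plan([.4909,-.2486,.0335],32.5,-6)
s=sense();R=rot(s);print("tool-axes T",R.T@s["torque"])
E
python3 -m creep '[0,0,0.2,0,0,0,0, 0,0,0.12,0,0,0,0, 0,0,0,0,0,0,0]' 60; python3 - <<'E'
from h import *
plan([.4909,-.2486,.0245],32.5,0)
s=sense();R=rot(s);print("tool-axes T",R.T@s["torque"])
E
```

```text
time_s: 5.5
tool_pos: [0.4876, -0.2509, 0.0314]
tool_rot: [0.017, 0.959, 0.278, -0.052]
force: [-0.5, 0.7, -4.1]
finger_gap: 0.0227
t 5.5 grasp pt [ 0.4883 -0.2504  0.0394] psi 32.3 tilt -6.3 gap 0.0227
 turn [ 0.15  0.28 -0.19] shift now-axes [ 0.15 -0.01  0.22] goal-axes [ 0.15 -0.01  0.22]
 F [-0.46  0.66 -4.09] T [ 0.167 -0.329 -0.022] q [ 0.42  0.49 -0.14  1.98  0.22  0.75 -0.89]
tool-axes T [-0.03217293  0.36670856  0.02678603]
time_s: 5.8
tool_pos: [0.487, -0.2523, 0.0242]
tool_rot: [0.017, 0.959, 0.277, -0.051]
force: [0.2, -0.5, -4.5]
finger_gap: 0.023
t 5.8 grasp pt [ 0.4877 -0.2518  0.0322] psi 32.2 tilt -6.2 gap 0.023
 turn [ 0.24  6.19 -0.28] shift now-axes [ 0.24 -0.04  0.28] goal-axes [ 0.21 -0.04  0.31]
 F [ 0.22 -0.5  -4.45] T [ 0.212 -0.361  0.079] q [ 0.42  0.5  -0.14  1.99  0.23  0.74 -0.89]
tool-axes T [-0.02117734  0.41869764 -0.07580455]
```

```bash
python3 -m creep '[0,0,0.12,0,0,0,0, 0,0,0,0,0,0,0]' 60; python3 - <<'E'
from h import *
plan([.4909,-.2486,.0245],32.5,0)
s=sense();R=rot(s);print("tool-axes T",R.T@s["torque"])
E
```

```text
time_s: 6.0
tool_pos: [0.487, -0.2529, 0.0216]
tool_rot: [0.017, 0.959, 0.277, -0.051]
force: [0.0, 1.0, -2.8]
finger_gap: 0.0226
t 6.0 grasp pt [ 0.4877 -0.2524  0.0295] psi 32.2 tilt -6.2 gap 0.0226
 turn [ 0.29  6.15 -0.31] shift now-axes [ 0.25 -0.06  0.18] goal-axes [ 0.23 -0.06  0.2 ]
 F [ 0.02  1.   -2.83] T [ 0.369 -0.242  0.007] q [ 0.42  0.51 -0.14  1.99  0.23  0.73 -0.89]
tool-axes T [ 0.18169326  0.40192926 -0.02444949]
```

```bash
python3 -m creep '[0,0,0.15,0,0,0,0, 0,0,0,0,0,0,0]' 60; python3 - <<'E'
from h import *
plan([.4909,-.2486,.0245],32.5,0)
s=sense();R=rot(s);print("tool-axes T",R.T@s["torque"])
E
```

```text
time_s: 6.2
tool_pos: [0.4866, -0.2535, 0.018]
tool_rot: [0.018, 0.959, 0.277, -0.051]
force: [-0.8, 0.2, -2.0]
finger_gap: 0.0232
t 6.2 grasp pt [ 0.4873 -0.253   0.0259] psi 32.2 tilt -6.1 gap 0.0232
 turn [ 0.31  6.15 -0.33] shift now-axes [ 0.25 -0.07  0.03] goal-axes [ 0.25 -0.07  0.06]
 F [-0.81  0.17 -2.04] T [ 0.348 -0.176  0.068] q [ 0.42  0.51 -0.14  1.99  0.23  0.72 -0.89]
tool-axes T [ 0.19239175  0.33418776 -0.08754276]
```

```bash
cat >> h.py <<'E'
def barover(img,c,mid,d,out,crop=None,k=1):
    "draw hex-cap outline circles & tube for bar at mid with axis d"
    im=img[:,:,::-1].copy();d=np.array(d)/np.linalg.norm(d)
    e1=np.cross(d,[0,0,1]);e1/=np.linalg.norm(e1);e2=np.cross(d,e1)
    if crop is None: crop=(0,0,512,384)
    x0,y0,x1,y1=crop;im=cv2.resize(im[y0:y1,x0:x1],None,fx=k,fy=k,interpolation=3)
    for a in(-.08,-.056,.056,.08):
        P=[mid+a*d+.0208*(np.cos(t)*e1+np.sin(t)*e2) for t in np.radians(np.arange(0,361,60))]
        u=((proj("",np.array(P),c)-[x0,y0]+.5)*k).round().astype(int);cv2.polylines(im,[u],False,(0,255,255),1)
    cv2.imwrite(out,im)
E
python3 - <<'E'
from h import *
s=sense();R=rot(s);g=np.array(s["tool_pos"])-.008*R[:,2]
c=camera_info("wrist");f=grab_frame("wrist");np.save("wf.npy",f)
for i,t in enumerate((-6.1,0,4)):
  barover(f,c,g+.0055*R[:,2],goalR(32.2,t)[:,0],f"pics/b{i}.png")
import cv2
cv2.imwrite("pics/b.png",np.hstack([cv2.imread(f"pics/b{i}.png")[60:,150:400] for i in range(3)]))
c=camera_info("side");f=grab_frame("side")
for i,t in enumerate((-6.1,0,4)):
  barover(f,c,g+.0055*R[:,2],goalR(32.2,t)[:,0],f"pics/c{i}.png",(210,250,310,350),2.6)
cv2.imwrite("pics/c.png",np.hstack([cv2.imread(f"pics/c{i}.png") for i in range(3)]))
E
```

```text
(no output)
```

View pics/b.png

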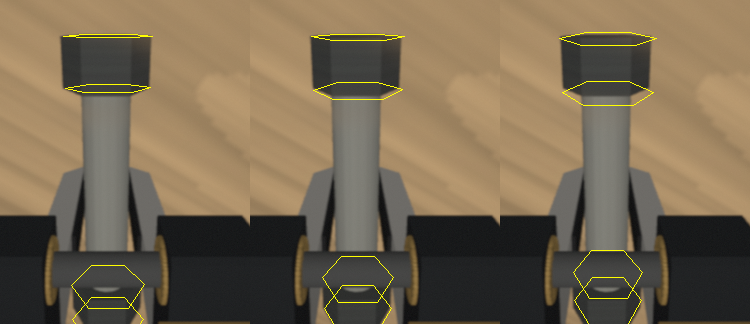

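View pics/c.png

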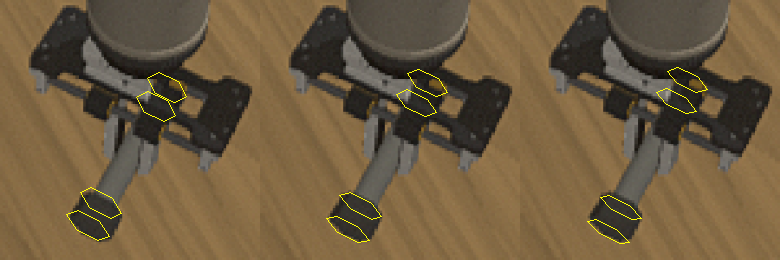

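```bash
python3 - <<'E'
from h import *
s=sense();R=rot(s);tp=np.array(s["tool_pos"]);c=camera_info("wrist")
# tool->cam
Rc=np.array(c["R"])@R; tc=np.array(c["R"])@tp+np.array(c["t"]);print(Rc.round(3),tc.round(4))
K=c["camera_matrix"]
R2=Ro.from_quat([.96,.279,0,.002]).as_matrix();t2=np.array([.4882,-.2473,.0787])
c2=dict(camera_matrix=K,R=Rc@R2.T,t=tc-Rc@R2.T@t2)
f=cv2.imread("pics/w2.png")[:,:,::-1]
fs=cv2.imread("pics/s2.png")[:,:,::-1];cs=camera_info("side")
for i,t in enumerate((-8,0,8)):
  m=t2+.002*np.array([0,0,1]);d=goalR(32.4,t)[:,0]
  barover(f,c2,m,d,f"pics/b{i}.png");barover(fs,cs,m,d,f"pics/c{i}.png",(210,250,310,350),2.6)
cv2.imwrite("pics/b_2.png",np.hstack([cv2.imread(f"pics/b{i}.png")[60:,150:400] for i in range(3)]))
cv2.imwrite("pics/c_2.png",np.hstack([cv2.imread(f"pics/c{i}.png") for i in range(3)]))
E
```

```text
[[-0.     1.     0.001]
 [-0.967  0.    -0.255]
 [-0.255 -0.001  0.967]] [0.0005 0.0289 0.1803]
```

View pics/b_2.png

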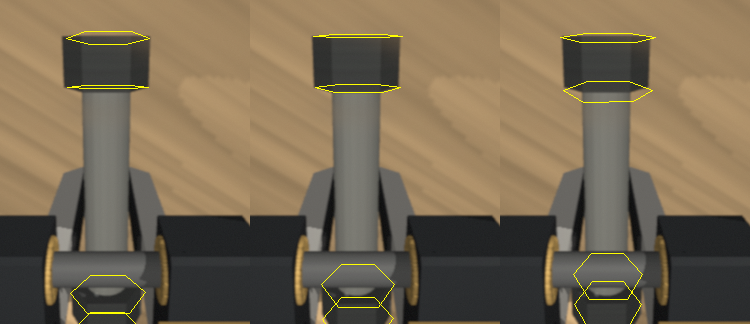

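View pics/c_2.png

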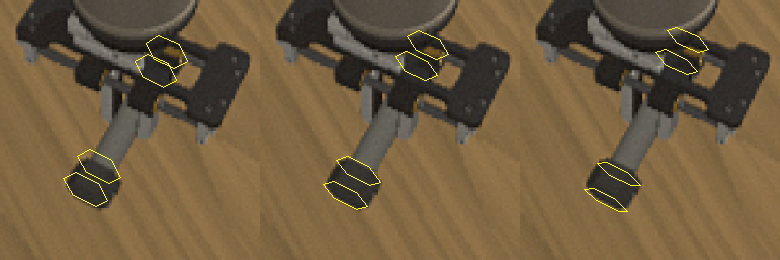

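```bash
python3 -m creep '[0.2,-0.06,-0.3,0.2,6,0,0, 0,0,-0.35,0,0,0,0, 0,0,0,0,0,0,0,0,0,0,0,0,0,0]' 60; python3 - <<'E'
from h import *
plan([.4909,-.2486,.0245],32.5,0)
s=sense();R=rot(s);print("tool-axes T",R.T@s["torque"])
E
python3 -m creep '[0,0,0,0,0,0,0, 0,0,0,0,0,0,0, 0,0,0,0,0,0,0]' 4; python3 - <<'E'
from h import *
plan([.4909,-.2486,.0245],32.5,0)
s=sense();R=rot(s);print("tool-axes T",R.T@s["torque"])
g=np.array(s["tool_pos"])-.008*R[:,2]
c=camera_info("wrist");f=grab_frame("wrist")
for i,t in enumerate((-11,0,11)):
  barover(f,c,g+.0055*R[:,2],goalR(32.4,t)[:,0],f"pics/b{i}.png")
cv2.imwrite("pics/b_3.png",np.hstack([cv2.imread(f"pics/b{i}.png")[60:,150:400] for i in range(3)]))
E
```

```text
time_s: 6.7
tool_pos: [0.4913, -0.2482, 0.0344]
tool_rot: [0.001, 0.961, 0.278, -0.001]
force: [0.8, 0.9, -5.4]
finger_gap: 0.0223
t 6.7 grasp pt [ 0.4913 -0.2482  0.0424] psi 32.3 tilt -0.2 gap 0.0223
 turn [ 0.1   0.2  -0.24] shift now-axes [-0.02  0.    0.72] goal-axes [-0.02  0.01  0.72]
 F [ 0.76  0.94 -5.45] T [ 0.099 -0.164  0.013] q [ 0.51  0.47 -0.2   2.02  0.15  0.67 -0.79]
tool-axes T [-0.00367425  0.19113361 -0.01216388]
time_s: 7.0
tool_pos: [0.4919, -0.2473, 0.0341]
tool_rot: [0.002, 0.96, 0.279, -0.003]
force: [-0.4, -1.1, -2.8]
finger_gap: 0.0237
t 7.0 grasp pt [ 0.492  -0.2472  0.0421] psi 32.4 tilt -0.4 gap 0.0237
 turn [ 0.09  0.38 -0.1 ] shift now-axes [-0.06  0.02  0.7 ] goal-axes [-0.06  0.02  0.7 ]
 F [-0.43 -1.08 -2.75] T [-0.295  0.203  0.038] q [ 0.5   0.47 -0.2   2.02  0.15  0.67 -0.8 ]
tool-axes T [-0.14069871 -0.32991511 -0.03730095]
```

View pics/b_3.png

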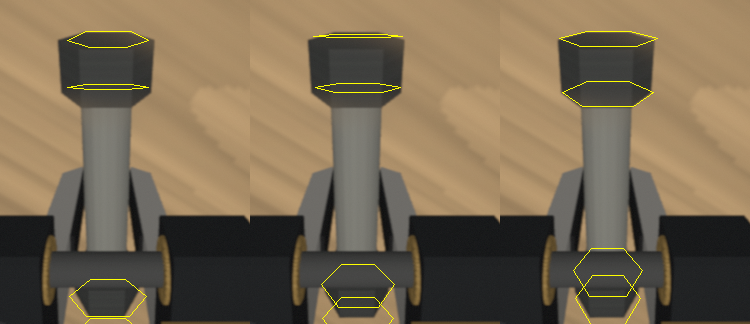

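```bash
python3 -m creep '[-0.05,0.02,0.4,0,0.3,0,0, 0,0,0.3,0,0,0,0, 0,0,0,0,0,0,0, 0,0,0,0,0,0,0.6, 0,0,0,0,0,0,0.6,0,0,0,0,0,0,0.6,0,0,0,0,0,0,0.6, 0,0,-0.5,0,0,0,0.6, 0,0,-1,0,0,0,1, 0,0,-1,0,0,0,1]' 60; python3 - <<'E'
from h import *
plan([.4822,.2913,.15],99.3,0)
E
```

```text
time_s: 8.05
tool_pos: [0.4925, -0.2465, 0.0796]
tool_rot: [0.0, 0.96, 0.28, 0.0]
force: [1.3, -0.2, 0.6]
finger_gap: 0.0693
t 8.05 grasp pt [ 0.4925 -0.2465  0.0876] psi 32.5 tilt 0.0 gap 0.0693
 turn [ 2.000e-02 -1.000e-02 -6.676e+01] shift now-axes [ 11.22 -18.36  -2.49] goal-axes [21.3   3.07 -2.49]
 F [ 1.32 -0.16  0.55] T [-0.017  0.013  0.001] q [ 0.52  0.4  -0.22  1.99  0.12  0.76 -0.77]
```

```bash
python3 -m creep '[0,-1,-0.9,0,0,-8.3,1, 0.2,-1,-0.9,0,0,-8.3,1, 0.3,-1,-0.9,0,0,-8.3,1, 0.4,-1,0,0,0,-8.3,1, 0.6,-0.8,0,0,0,-8.3,1, 0.7,-0.7,0,0,0,-8.3,1, 0.8,-0.5,0,0,0,-8.3,1, 0.9,-0.3,0,0,0,-8.3,1,1,0,0,0,0,0,1,1,0,0,0,0,0,1]' 60; python3 - <<'E'
from h import *
plan([.4822,.2913,.15],99.3,0)
E
```

```text
time_s: 9.05
tool_pos: [0.3811, -0.0206, 0.1608]
tool_rot: [0.009, 0.634, 0.773, 0.0]
force: [0.4, -0.5, -0.2]
finger_gap: 0.0941
t 9.05 grasp pt [ 0.381  -0.0205  0.1688] psi 101.2 tilt -0.8 gap 0.0941
 turn [0.68 0.79 1.95] shift now-axes [11.46  6.39  0.66] goal-axes [11.66  6.01  0.75]
 F [ 0.35 -0.46 -0.19] T [ 0.004 -0.128  0.003] q [ 0.47  0.03 -0.59  2.26  0.04  0.85  0.05]
```

```bash
python3 -m creep '[1,0.8,0,0.3,0.4,1,1, 1,0.8,0,0.3,0.4,1,1, 1,0.7,0,0,0,0,1, 1,0.5,0,0,0,0,1, 1,0.5,0,0,0,0,1, 1,0.5,0,0,0,0,1, 1,0.5,0,0,0,0,1, 1,0.4,0,0,0,0,1, 1,0.4,0,0,0,0,1, 1,0.3,0.2,0,0,0,1, 1,0.3,0.2,0,0,0,1, 0.5,0.2,0.2,0,0,0,1]' 60; python3 - <<'E'
from h import *
plan([.4822,.2913,.15],99.3,0)
E
```

```text
time_s: 10.25
tool_pos: [0.4827, 0.2996, 0.1564]
tool_rot: [0.008, 0.649, 0.76, 0.002]
force: [-0.4, -0.6, 0.2]
finger_gap: 0.0941
t 10.25 grasp pt [0.4826 0.2996 0.1644] psi 99.0 tilt -0.5 gap 0.0941
 turn [ 0.77  0.51 -0.29] shift now-axes [-0.32 -0.08  0.58] goal-axes [-0.32 -0.07  0.58]
 F [-0.4  -0.57  0.2 ] T [ 0.019 -0.095 -0.011] q [-0.1   0.4  -0.72  1.88  0.33  0.98 -0.81]
```

```bash
python3 -m creep '[-0.3,-0.05,0.4,0.7,0.5,-0.3,1, 0,0,0,0,0,0,1]' 60; python3 - <<'E'
from h import *
plan([.4822,.2913,.0235],99.3,0)
c=camera_info("wrist");f=grab_frame("wrist")
barover(f,c,np.array([.4822,.2913,.018]),goalR(99.3)[:,0],"pics/w4.png")
E
```

```text
time_s: 10.45
tool_pos: [0.4824, 0.2925, 0.1462]
tool_rot: [0.0, 0.646, 0.763, 0.0]
force: [0.3, -0.0, 0.1]
finger_gap: 0.094
t 10.45 grasp pt [0.4824 0.2925 0.1542] psi 99.5 tilt -0.0 gap 0.094
 turn [0.02 0.   0.17] shift now-axes [-0.05 -0.02  5.23] goal-axes [-0.05 -0.02  5.23]
 F [ 0.31 -0.03  0.14] T [-0.059 -0.133  0.002] q [-0.08  0.41 -0.72  1.89  0.32  0.96 -0.78]
```

View pics/w4.png

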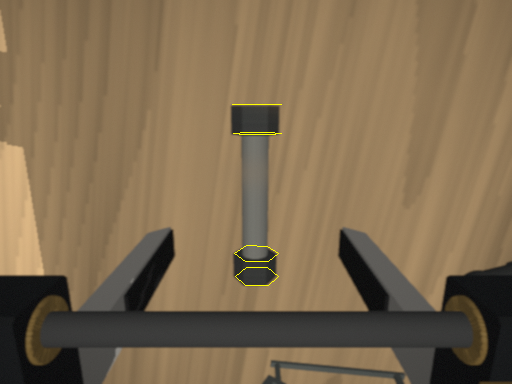

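```bash
python3 -m creep '[-0.05,0,0.9,0,0,0.2,1, 0,0,1,0,0,0,0.8, 0,0,1,0,0,0,0.7, 0,0,1,0,0,0,0.6,0,0,0,0,0,0,0.6]' 60; python3 - <<'E'
from h import *
plan([.4822,.2913,.0235],99.3,0)
E
```

```text
time_s: 11.0
tool_pos: [0.4859, 0.2876, 0.0504]
tool_rot: [0.003, 0.65, 0.76, 0.002]
force: [0.0, 0.2, 0.2]
finger_gap: 0.0656
t 11.0 grasp pt [0.4859 0.2876 0.0584] psi 98.9 tilt -0.1 gap 0.0656
 turn [ 0.43  0.08 -0.43] shift now-axes [ 0.17 -0.13  1.39] goal-axes [ 0.17 -0.12  1.39]
 F [0.05 0.2  0.23] T [-0.077 -0.062 -0.008] q [-0.14  0.53 -0.64  1.96  0.45  0.79 -0.89]
```

```bash
python3 -m creep '[0.2,-0.15,0.8,0.4,0.1,-0.4,0.6, 0,0,0.5,0,0,0,0.6,0,0,0,0,0,0,0.5]' 60; python3 - <<'E'
from h import *
plan([.4822,.2913,.0235],99.3,0)
E
```

```text
time_s: 11.3
tool_pos: [0.4836, 0.2909, 0.0204]
tool_rot: [0.001, 0.649, 0.761, 0.001]
force: [0.1, -0.7, 1.0]
finger_gap: 0.0513
t 11.3 grasp pt [0.4836 0.2909 0.0284] psi 99.1 tilt 0.0 gap 0.0513
 turn [ 0.21 -0.   -0.19] shift now-axes [ 0.02 -0.05  0.2 ] goal-axes [ 0.02 -0.05  0.2 ]
 F [ 0.12 -0.68  1.02] T [-0.044 -0.082 -0.046] q [-0.17  0.57 -0.62  1.97  0.49  0.74 -0.92]
```

```bash
python3 -m creep '[0.02,-0.05,0.18,0.2,0,-0.2,0.3, 0,0,0,0,0,0,0, 0,0,0,0,0,0,0, 0,0,0,0,0,0,0, 0,0,0,0,0,0,0, 0,0,0,0,0,0,0]' 60; python3 - <<'E'
from h import *
plan([.4822,.2913,.0235],99.3,0)
E
python3 -m creep '[0,0,-0.5,0,0,0,0, 0,0,-0.7,0,0,0,0, 0,0,-0.7,0,0,0,0, 0,0,-0.7,0,0,0,0, 0,0,0,0,0,0,0, 0,0,0,0,0,0,0,0,0,0,0,0,0,0]' 60; python3 - <<'E'
from h import *
plan([.4822,.2913,.0235],99.3,0)
s=sense();R=rot(s);print("tool-axes T",R.T@s["torque"])
c=camera_info("wrist");f=grab_frame("wrist");g=np.array(s["tool_pos"])-.008*R[:,2]
barover(f,c,g+.0055*R[:,2],R[:,0],"pics/w5.png")
s=sense();print("tool-axes T",R.T@s["torque"])
E
```

```text
time_s: 11.9
tool_pos: [0.4838, 0.2913, 0.0191]
tool_rot: [0.001, 0.648, 0.762, 0.002]
force: [0.2, 0.1, -4.0]
finger_gap: 0.0229
t 11.9 grasp pt [0.4837 0.2913 0.0271] psi 99.3 tilt 0.0 gap 0.0229
 turn [ 0.2  -0.03 -0.03] shift now-axes [ 0.01 -0.06  0.14] goal-axes [ 0.01 -0.06  0.14]
 F [ 0.24  0.09 -3.96] T [ 0.077 -0.     0.001] q [-0.17  0.58 -0.62  1.97  0.49  0.74 -0.92]
time_s: 12.6
tool_pos: [0.4828, 0.2899, 0.0881]
tool_rot: [0.001, 0.648, 0.762, 0.0]
force: [-0.6, 0.4, -4.9]
finger_gap: 0.0226
t 12.6 grasp pt [0.4828 0.2899 0.0961] psi 99.3 tilt -0.1 gap 0.0226
 turn [ 0.09  0.07 -0.03] shift now-axes [ 0.06 -0.02  2.9 ] goal-axes [ 0.06 -0.01  2.9 ]
 F [-0.64  0.41 -4.93] T [-0.213 -0.122  0.033] q [-0.12  0.48 -0.68  1.94  0.4   0.86 -0.84]
tool-axes T [-0.08577131 -0.22970895 -0.03300249]
tool-axes T [-0.0507263  -0.19172345  0.01041608]
```

View pics/w5.png

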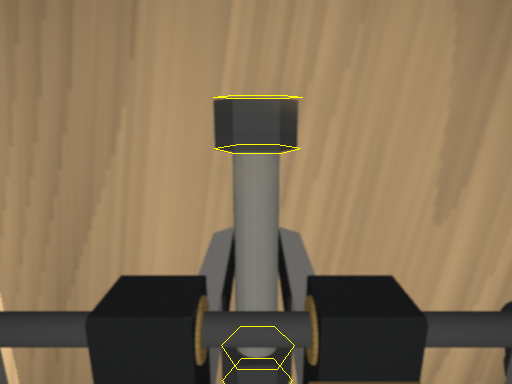

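```bash
cat >> h.py <<'E'
RP=[.6098,.0255,.052]
def slotgrasp(side,s,h,above):
    "grasp pt: bar mid s up slope, axis h above plate, grasp 'above' the axis"
    return rackw(RP,slope(s,h+above,.04*side))[0]
E
python3 -m creep '[-0.3,1,-1,0,0,-8.3,0, -0.4,1,-1,0,0,-8.3,0, -0.5,1,-1,0,0,-8.3,0, -0.6,0.8,-1,0,0,-8.3,0, -0.7,0.7,0,0,0,-8.3,0, -0.8,0.5,0,0,0,-8.3,0, -0.8,0.3,0,0,0,-8.3,0, -0.8,0.2,0,0,0,-8.3,0,-0.8,0,0,0,0,-8.3,0,-0.8,0,0,0,0,-8.3,0]' 60; python3 - <<'E'
from h import *
plan(slotgrasp(1,.085,.078,.009),183,-30)
E
```

```text
time_s: 13.65
tool_pos: [0.7213, 0.2669, 0.1804]
tool_rot: [-0.006, -0.045, 0.999, -0.003]
force: [0.1, 0.7, -4.3]
finger_gap: 0.023
t 13.65 grasp pt [0.7214 0.2669 0.1884] psi -174.9 tilt 0.7 gap 0.023
 turn [  0.2  -30.65   2.16] shift now-axes [ 6.86 -7.55  1.51] goal-axes [ 6.4  -7.81 -2.1 ]
 F [ 0.08  0.68 -4.28] T [ 0.173 -0.432  0.007] q [ 0.09  0.79 -0.93  1.33  0.62  1.34  0.82]
```

```bash
python3 -m creep '[0.8,-0.9,0,0,0,1,0, 0.8,-0.9,0,0,0,1,0, 0.9,-1,0,0,0,0,0, 0.9,-1,0,0,0,0,0, 0.9,-1,0,0,-4,0,0, 0.9,-1,0,0,-8,0,0, 0.8,-0.9,0,0,-8,0,0, 0.5,-0.6,0,0,-8,0,0, 0,0,0,0,0,0,0]' 60; python3 - <<'E'
from h import *
plan(slotgrasp(1,.085,.078,.009),183,-30)
E
```

```text
time_s: 14.55
tool_pos: [0.5645, 0.0685, 0.156]
tool_rot: [0.224, -0.027, 0.974, 0.006]
force: [-0.2, -0.9, -4.7]
finger_gap: 0.0229
t 14.55 grasp pt [0.561  0.0683 0.1632] psi -176.8 tilt -25.9 gap 0.0229
 turn [ 0.04 -4.14  0.22] shift now-axes [ 0.1  -0.21  0.4 ] goal-axes [ 0.13 -0.21  0.39]
 F [-0.22 -0.89 -4.69] T [-0.166  0.809 -0.058] q [ 0.61  0.25 -1.    2.21  0.79  0.47  0.64]
```

```bash
python3 -m creep '[0.1,-0.2,0.1,0,-4.1,0.2,0, 0,0,0,0,0,0,0]' 60; python3 - <<'E'
from h import *
plan(slotgrasp(1,.085,.078,.009),183,-30)
def drawrack(im,cam,c,x0=0,y0=0,k=1):
    for pts in ([slope(0,0,.085),slope(.178,0,.085),slope(.178,0,-.085),slope(0,0,-.085)],[slope(0,.03,.085),slope(0,.03,-.085)],*[[slope(a,.02,y),slope(a+.05,.02,y)] for a in(0,.125) for y in(.065,.015,-.015,-.065)]):
      u=((proj(cam,rackw(RP,pts),c)-[x0,y0]+.5)*k).round().astype(int);cv2.polylines(im,[u],False,(0,0,255),1)
s=sense();R=rot(s);g=np.array(s["tool_pos"])-.008*R[:,2]
for n in("wrist","side"):
  c=camera_info(n);f=grab_frame(n);cv2.imwrite(f"pics/{n}6raw.png",f[:,:,::-1])
  barover(f,c,g+.009*R[:,2],R[:,0],f"pics/{n}6.png");im=cv2.imread(f"pics/{n}6.png");drawrack(im,n,c);cv2.imwrite(f"pics/{n}6.png",im)
E
```

```text
time_s: 14.75
tool_pos: [0.5606, 0.0613, 0.1508]
tool_rot: [0.258, -0.025, 0.966, 0.006]
force: [-0.9, -0.4, -5.1]
finger_gap: 0.0228
t 14.75 grasp pt [0.5566 0.0611 0.1577] psi -177.0 tilt -29.9 gap 0.0228
 turn [-0.06 -0.09 -0.02] shift now-axes [-0.12  0.07  0.3 ] goal-axes [-0.12  0.07  0.3 ]
 F [-0.92 -0.42 -5.05] T [-0.072  0.842 -0.075] q [ 0.55  0.21 -0.91  2.28  0.96  0.36  0.46]
```

View pics/wrist6.png

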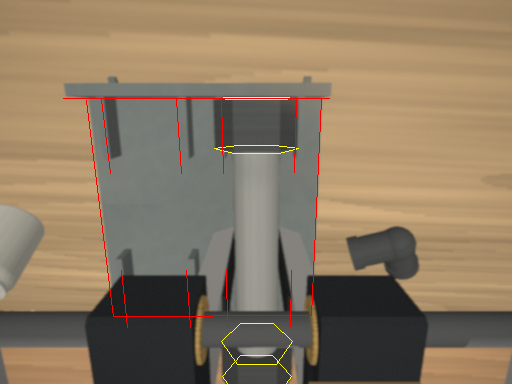

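View pics/side6.png

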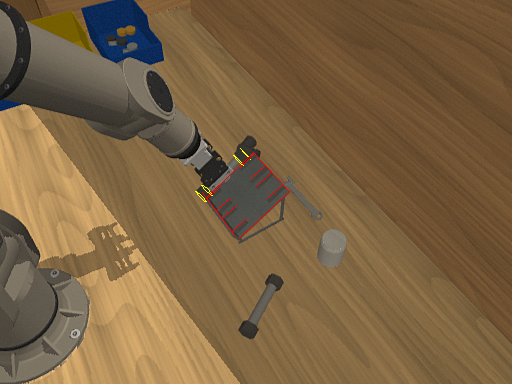

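```bash
python3 - <<'E'
import cv2,numpy as np
f=cv2.imread("pics/wrist6raw.png");g=cv2.imread("pics/wrist6.png")
a=np.vstack([cv2.resize(x[65:175,50:350],None,fx=2.6,fy=2.6,interpolation=3) for x in(f,g)])
cv2.imwrite("pics/z6.png",cv2.convertScaleAbs(a,alpha=1.4))
E
```

```text
(no output)
```

View pics/z6.png

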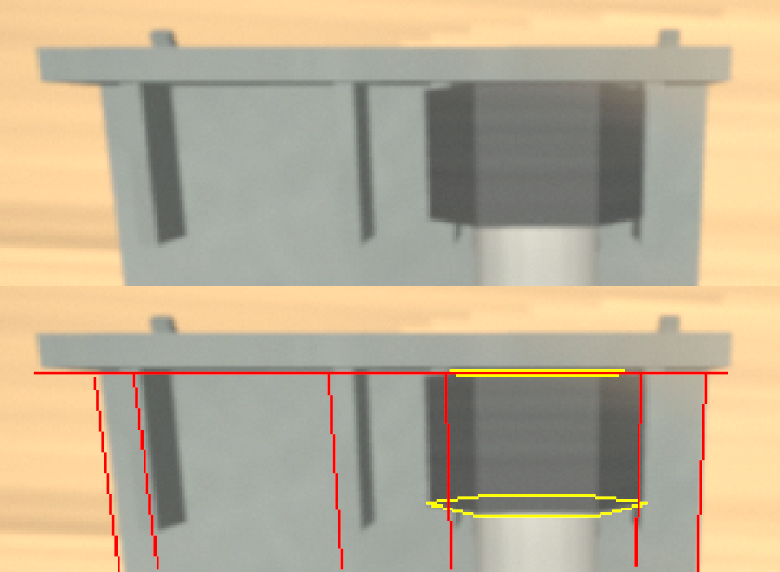

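```bash
sed -i 's/^RP=.*/RP=[.6090,.0265,.052]/' h.py; python3 -m creep '[-0.05,0.1,0.3,0,0,0,0, 0,0,0.6,0,0,0,0, 0,0,0,0,0,0,0]' 60; python3 - <<'E'
from h import *
plan(slotgrasp(1,.084,.018,.009),183,-30)
E
```

```text
time_s: 15.15
tool_pos: [0.5784, 0.0681, 0.1343]
tool_rot: [0.258, -0.026, 0.966, 0.008]
force: [0.3, -0.6, -5.4]
finger_gap: 0.0225
t 15.15 grasp pt [0.5745 0.0679 0.1412] psi -177.0 tilt -29.9 gap 0.0225
 turn [ 0.13 -0.12  0.  ] shift now-axes [ 0.24 -0.13  1.75] goal-axes [ 0.24 -0.13  1.75]
 F [ 0.28 -0.56 -5.38] T [-0.005  0.798  0.02 ] q [ 0.47  0.27 -0.85  2.26  1.1   0.37  0.33]
```

```bash
python3 -m creep '[0.2,-0.13,0.2,0,0,0,0, 0,0,0.3,0,0,0,0, 0,0,0,0,0,0,0]' 60; python3 - <<'E'
from h import *
plan(slotgrasp(1,.084,.018,.009),183,-30)
E
```

```text
time_s: 15.45
tool_pos: [0.582, 0.0673, 0.1214]
tool_rot: [0.257, -0.026, 0.966, 0.009]
force: [0.8, -0.2, -4.8]
finger_gap: 0.0227
t 15.45 grasp pt [0.578  0.067  0.1284] psi -177.0 tilt -29.8 gap 0.0227
 turn [ 0.3  -0.22  0.02] shift now-axes [ 0.1  -0.09  1.23] goal-axes [ 0.11 -0.09  1.23]
 F [ 0.76 -0.19 -4.85] T [ 0.011  0.725 -0.064] q [ 0.44  0.3  -0.82  2.26  1.18  0.36  0.26]
```

```bash
python3 -m creep '[0.15,-0.15,0.3,0.2,-0.2,0,0, 0.05,-0.05,0.3,0.1,0,0,0, 0,0,0,0,0,0,0]' 60; python3 - <<'E'
from h import *
plan(slotgrasp(1,.084,.018,.009),183,-30)
E
```

```text
time_s: 15.75
tool_pos: [0.5865, 0.0636, 0.1073]
tool_rot: [0.259, -0.026, 0.966, 0.007]
force: [-0.1, -0.1, -5.1]
finger_gap: 0.0228
t 15.75 grasp pt [0.5825 0.0634 0.1142] psi -177.0 tilt -30.0 gap 0.0228
 turn [ 0.06 -0.01  0.01] shift now-axes [-0.03  0.07  0.66] goal-axes [-0.03  0.07  0.66]
 F [-0.13 -0.11 -5.09] T [0.069 0.773 0.028] q [ 0.41  0.33 -0.78  2.27  1.29  0.35  0.16]
```

```bash
python3 -m creep '[-0.03,0.07,0.15,0,0,0,0, 0,0,0,0,0,0,0]' 60; python3 - <<'E'
from h import *
plan(slotgrasp(1,.084,.018,.009),183,-30)
f=grab_frame("wrist")[:,:,::-1];cv2.imwrite("pics/w7.png",cv2.convertScaleAbs(cv2.resize(f[60:220,60:360],None,fx=2.6,fy=2.6,interpolation=3),alpha=1.4))
E
```

```text
time_s: 15.95
tool_pos: [0.5895, 0.0661, 0.1054]
tool_rot: [0.259, -0.026, 0.966, 0.008]
force: [-0.9, 0.5, -4.3]
finger_gap: 0.0227
t 15.95 grasp pt [0.5855 0.0659 0.1123] psi -177.0 tilt -30.0 gap 0.0227
 turn [0.09 0.02 0.01] shift now-axes [ 0.04 -0.02  0.53] goal-axes [ 0.04 -0.02  0.53]
 F [-0.93  0.52 -4.33] T [ 0.079  0.769 -0.007] q [ 0.4   0.34 -0.77  2.26  1.31  0.36  0.14]
```

View pics/w7.png

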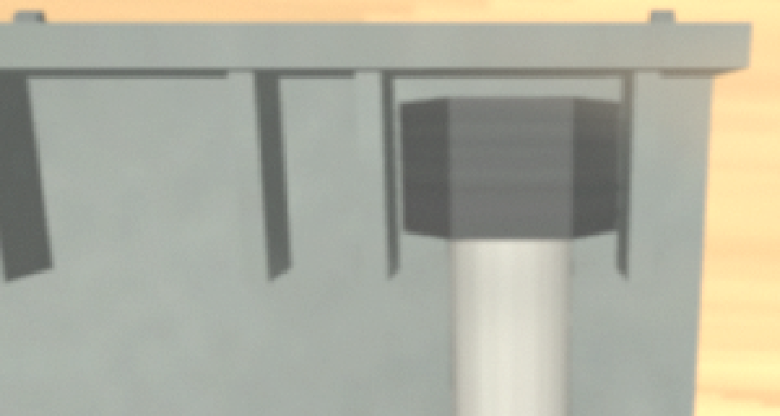

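```bash
python3 -m creep '[0.04,-0.07,0.25,0,0,0,0, 0,0,0.15,0,0,0,0, 0,0,0.08,0,0,0,0, 0,0,0,0,0,0,0]' 60; python3 - <<'E'
from h import *
plan(slotgrasp(1,.084,.018,.009),183,-30)
E
```

```text
time_s: 16.4
tool_pos: [0.5952, 0.0649, 0.0955]
tool_rot: [0.259, -0.026, 0.965, 0.007]
force: [-0.7, -0.1, -4.8]
finger_gap: 0.0226
t 16.4 grasp pt [0.5912 0.0647 0.1024] psi -177.0 tilt -30.1 gap 0.0226
 turn [0.09 0.09 0.02] shift now-axes [0.04 0.04 0.07] goal-axes [0.04 0.04 0.07]
 F [-0.74 -0.09 -4.83] T [-0.011  0.804  0.006] q [ 0.38  0.36 -0.75  2.26  1.38  0.36  0.08]
```

Not yet touching; push on gently, then down-slope to the ledge.

```bash
python3 -m creep '[0,0,0.12,0,0,0,0, 0,0,0,0,0,0,0]' 60; python3 - <<'E'
from h import *
plan(slotgrasp(1,.080,.018,.009),183,-30)
E
python3 -m creep '[0,0,0.1,0,0,0,0, 0,0,0,0,0,0,0]' 60; python3 - <<'E'
from h import *
plan(slotgrasp(1,.080,.018,.009),183,-30)
E
```

```text
time_s: 16.6
tool_pos: [0.5969, 0.0649, 0.0934]
tool_rot: [0.26, -0.026, 0.965, 0.007]
force: [-2.2, -1.0, -3.6]
finger_gap: 0.0226
t 16.6 grasp pt [0.5929 0.0647 0.1003] psi -177.0 tilt -30.1 gap 0.0226
 turn [0.05 0.15 0.04] shift now-axes [ 0.22  0.04 -0.04] goal-axes [ 0.22  0.04 -0.04]
 F [-2.19 -1.03 -3.55] T [-0.234  1.299 -0.07 ] q [ 0.38  0.37 -0.75  2.26  1.39  0.36  0.07]
time_s: 16.8
tool_pos: [0.598, 0.065, 0.093]
tool_rot: [0.261, -0.026, 0.965, 0.006]
force: [-1.8, -0.3, -4.9]
finger_gap: 0.023
t 16.8 grasp pt [0.5939 0.0648 0.0999] psi -176.8 tilt -30.3 gap 0.023
 turn [-0.07  0.3   0.15] shift now-axes [ 0.25  0.04 -0.07] goal-axes [ 0.25  0.04 -0.07]
 F [-1.84 -0.32 -4.94] T [-0.11   1.125 -0.052] q [ 0.37  0.37 -0.75  2.26  1.41  0.37  0.06]
```

```bash
python3 -m creep '[0.15,0,0,0,0.2,0,0, 0.1,0,0,0,0,0,0, 0.05,0,0,0,0,0,0, 0,0,0,0,0,0,0]' 60; python3 - <<'E'
from h import *
plan(slotgrasp(1,.080,.018,.009),183,-30)
f=grab_frame("wrist")[:,:,::-1];cv2.imwrite("pics/w8.png",cv2.convertScaleAbs(cv2.resize(f[60:220,60:360],None,fx=2.6,fy=2.6,interpolation=3),alpha=1.4))
E
```

```text
time_s: 17.2
tool_pos: [0.5922, 0.065, 0.09]
tool_rot: [0.261, -0.026, 0.965, 0.006]
force: [0.4, -0.2, -2.8]
finger_gap: 0.0229
t 17.2 grasp pt [0.5882 0.0648 0.0969] psi -176.8 tilt -30.2 gap 0.0229
 turn [-0.07  0.22  0.16] shift now-axes [-0.01  0.03 -0.06] goal-axes [-0.01  0.03 -0.06]
 F [ 0.36 -0.16 -2.78] T [-0.011  0.579  0.001] q [ 0.37  0.37 -0.75  2.27  1.43  0.36  0.03]
```

View pics/w8.png

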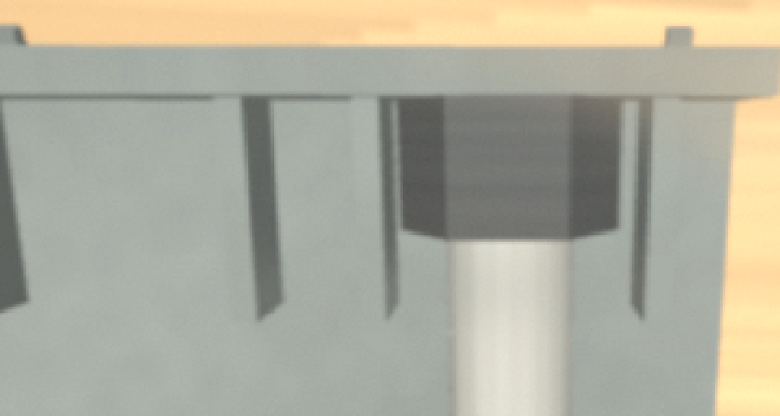

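```bash
python3 -m creep '[0.1,0,0.05,0,0,0,0, 0,0,0,0,0,0,0]' 60; python3 - <<'E'
from h import *
plan(slotgrasp(1,.080,.018,.009),183,-30)
E
python3 -m creep '[0,0,0,0,0,0,0.5, 0,0,0,0,0,0,0.5, 0,0,0,0,0,0,0.5, 0,0,0,0,0,0,0.5, 0,0,0,0,0,0,0.5]' 60; python3 - <<'E'
from h import *
plan(slotgrasp(1,.080,.018,.009),183,-30)
f=grab_frame("wrist")[:,:,::-1];cv2.imwrite("pics/w9.png",f)
E
```

```text
time_s: 17.45
tool_pos: [0.5926, 0.0651, 0.0895]
tool_rot: [0.263, -0.026, 0.965, 0.006]
force: [-7.9, -1.5, -0.9]
finger_gap: 0.0226
t 17.45 grasp pt [0.5885 0.0649 0.0964] psi -176.8 tilt -30.4 gap 0.0226
 turn [-0.11  0.45  0.17] shift now-axes [-0.01  0.03 -0.08] goal-axes [-0.01  0.03 -0.08]
 F [-7.89 -1.45 -0.95] T [-0.296  2.075 -0.133] q [ 0.37  0.37 -0.75  2.27  1.45  0.36  0.01]
time_s: 17.95
tool_pos: [0.5929, 0.0654, 0.0897]
tool_rot: [0.263, -0.027, 0.964, 0.006]
force: [-0.4, 0.3, 0.2]
finger_gap: 0.0471
t 17.95 grasp pt [0.5888 0.0652 0.0966] psi -176.8 tilt -30.5 gap 0.0471
 turn [-0.08  0.48  0.18] shift now-axes [ 0.    0.01 -0.08] goal-axes [ 0.    0.01 -0.08]
 F [-0.43  0.31  0.22] T [ 0.058  0.332 -0.014] q [ 0.37  0.37 -0.75  2.27  1.45  0.36  0.  ]
```

View pics/w9.png

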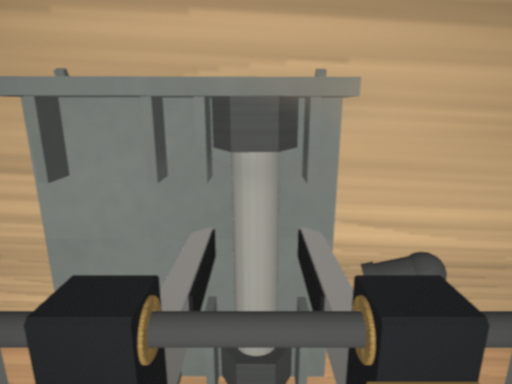

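```bash
python3 -m creep '[0,0,-0.6,0,0,0,0.5, 0,0,-1,0,0,0,0.5, 0,0,-1,0,0,0,0.5, 0,0,-1,0,0,0,0.5, 0,0,-1,0,7.5,0,0.5, 0,0,-0.5,0,7.5,0,0.5, 0,0,0,0,7.5,0,0.5, 0,0,0,0,7.5,0,0.5]' 60; python3 - <<'E'
from h import *
plan([.4915,-.247,.15],32.4)
E
```

```text
time_s: 18.8
tool_pos: [0.531, 0.0572, 0.1933]
tool_rot: [0.029, -0.024, 0.999, -0.009]
force: [0.1, -0.9, 1.0]
finger_gap: 0.0471
t 18.8 grasp pt [0.5305 0.0573 0.2013] psi -177.2 tilt -3.3 gap 0.0471
 turn [  4.03   2.55 150.31] shift now-axes [  2.29 -12.04   2.15] goal-axes [-7.85  9.43  2.05]
 F [ 0.13 -0.93  0.99] T [ 0.038 -0.03  -0.024] q [ 0.62  0.34 -1.03  1.94  0.39  1.    1.03]
```

```bash
python3 -m creep '[0,-1,0,0.5,3,8,0.6, -0.1,-1,0,0,0,8.5,0.6, -0.25,-1,0,0,0,8.5,0.6, -0.4,-0.9,0,0,0,8.5,0.6, -0.5,-0.9,0,0,0,8.5,0.6, -0.6,-0.8,0,0,0,8.5,0.6, -0.7,-0.7,0,0,0,8.5,0.6, -0.8,-0.5,0,0,0,8.5,0.6, -0.9,-0.4,0,0,0,8.5,0.6, -1,-0.3,0,0,0,8.5,0.6, -1,-0.1,0,0,0,8.5,0.6]' 60; python3 - <<'E'
from h import *
plan([.4915,-.247,.15],32.4)
E
```

```text
time_s: 19.9
tool_pos: [0.5322, -0.2247, 0.1973]
tool_rot: [0.005, 0.715, 0.699, -0.006]
force: [-0.9, 0.8, -1.7]
finger_gap: 0.0567
t 19.9 grasp pt [ 0.5322 -0.2245  0.2053] psi 88.7 tilt -0.9 gap 0.0567
 turn [ 0.38  0.88 56.34] shift now-axes [-0.89 -1.6   2.23] goal-axes [-1.85 -0.12  2.21]
 F [-0.86  0.75 -1.69] T [-0.013 -0.109 -0.049] q [ 0.76  0.34 -0.59  1.82  0.24  1.04  0.05]
```

```bash
python3 -m creep '[-0.1,-0.3,0.3,0,0.8,8.5,0.6, -0.1,-0.3,0.3,0,0,8.5,0.6, -0.3,-0.3,0.3,0,0,8.5,0.6, -0.3,-0.2,0.3,0,0,8.5,0.6, -0.4,-0.1,0.3,0,0,8.5,0.6, -0.3,0,0.3,0,0,7.5,0.6, 0,0,0,0,0,3,0.6,0,0,0,0,0,0,0.6]' 60; python3 - <<'E'
from h import *
plan([.4915,-.247,.0235],32.4)
c=camera_info("wrist");f=grab_frame("wrist")
barover(f,c,np.array([.4915,-.247,.018]),goalR(32.4)[:,0],"pics/w10.png")
E
```

```text
time_s: 20.7
tool_pos: [0.4832, -0.2551, 0.1496]
tool_rot: [0.001, 0.955, 0.297, -0.001]
force: [0.5, -0.0, 0.7]
finger_gap: 0.0561
t 20.7 grasp pt [ 0.4832 -0.2551  0.1576] psi 34.5 tilt -0.2 gap 0.0561
 turn [0.05 0.15 2.1 ] shift now-axes [ 0.47 -0.08  5.36] goal-axes [ 0.45 -0.1   5.36]
 F [ 0.49 -0.    0.69] T [-0.04  -0.093 -0.023] q [ 0.7   0.32 -0.4   1.94  0.16  0.91 -0.75]
```

View pics/w10.png

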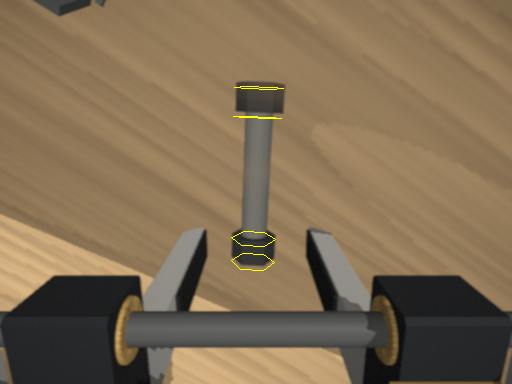

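```bash
python3 -m creep '[0.6,-0.1,0.9,0,0,2,0.6, 0,0,1,0,0,0,0.6, 0,0,1,0,0,0,0.6, 0,0,1,0,0,0,0.6, 0,0,0,0,0,0,0.6]' 60; python3 - <<'E'
from h import *
plan([.4947,-.2465,.025],32.4)
E
```

```text
time_s: 21.25
tool_pos: [0.4965, -0.2443, 0.0506]
tool_rot: [0.002, 0.958, 0.286, 0.001]
force: [0.1, -0.2, 0.7]
finger_gap: 0.0565
t 21.25 grasp pt [ 0.4965 -0.2443  0.0586] psi 33.2 tilt -0.0 gap 0.0565
 turn [ 0.22 -0.    0.82] shift now-axes [-0.11  0.03  1.34] goal-axes [-0.11  0.03  1.34]
 F [ 0.06 -0.22  0.66] T [-0.021 -0.021  0.024] q [ 0.63  0.46 -0.36  2.    0.25  0.72 -0.87]
```

```bash
python3 -m creep '[-0.1,0.03,0.7,0.2,0,0.8,0.6, 0,0,0.45,0,0,0,0.6, 0,0,0,0,0,0,0.6]' 60; python3 - <<'E'
from h import *
plan([.4947,-.2465,.024],32.4)
E
```

```text
time_s: 21.55
tool_pos: [0.4966, -0.2464, 0.0234]
tool_rot: [0.001, 0.96, 0.281, 0.001]
force: [-0.2, 0.3, -0.6]
finger_gap: 0.0562
t 21.55 grasp pt [ 0.4966 -0.2464  0.0314] psi 32.7 tilt 0.1 gap 0.0562
 turn [ 0.1  -0.09  0.27] shift now-axes [-0.07 -0.04  0.3 ] goal-axes [-0.07 -0.04  0.3 ]
 F [-0.17  0.3  -0.63] T [-0.023 -0.056  0.006] q [ 0.62  0.5  -0.35  2.01  0.27  0.67 -0.89]
```

```bash
python3 -m creep '[-0.07,-0.04,0.27,0.1,0,0.2,0.6, 0,0,0,0,0,0,0.1, 0,0,0,0,0,0,0, 0,0,0,0,0,0,0, 0,0,0,0,0,0,0, 0,0,0,0,0,0,0, 0,0,0,0,0,0,0, 0,0,0,0,0,0,0]' 60; python3 - <<'E'
from h import *
plan([.4947,-.2465,.024],32.4)
E
python3 -m creep '[0,0,-0.5,0,0,0,0, 0,0,-0.7,0,0,0,0, 0,0,-0.7,0,0,0,0, 0,0,-0.7,0,0,0,0,0,0,0,0,0,0,0, 0,0,0,0,0,0,0,0,0,0,0,0,0,0]' 60; python3 - <<'E'
from h import *
plan([.4947,-.2465,.024],32.4)
s=sense();R=rot(s);print("tool-axes T",R.T@s["torque"])
c=camera_info("wrist");f=grab_frame("wrist");g=np.array(s["tool_pos"])-.008*R[:,2]
barover(f,c,g+.006*R[:,2],R[:,0],"pics/w11.png")
E
```

```text
time_s: 22.35
tool_pos: [0.4961, -0.247, 0.0196]
tool_rot: [0.001, 0.96, 0.28, 0.002]
force: [1.4, -0.7, -2.7]
finger_gap: 0.0228
t 22.35 grasp pt [ 0.4961 -0.2469  0.0276] psi 32.6 tilt 0.2 gap 0.0228
 turn [ 0.19 -0.2   0.15] shift now-axes [-0.04 -0.05  0.14] goal-axes [-0.04 -0.05  0.14]
 F [ 1.37 -0.69 -2.73] T [ 0.003 -0.056 -0.03 ] q [ 0.62  0.51 -0.34  2.01  0.27  0.66 -0.9 ]
time_s: 23.05
tool_pos: [0.4945, -0.2463, 0.0883]
tool_rot: [0.0, 0.96, 0.28, 0.001]
force: [0.1, 0.4, -5.1]
finger_gap: 0.0225
t 23.05 grasp pt [ 0.4945 -0.2463  0.0963] psi 32.6 tilt 0.1 gap 0.0225
 turn [ 0.07 -0.14  0.17] shift now-axes [-0.01  0.01  2.89] goal-axes [0.   0.01 2.89]
 F [ 0.09  0.36 -5.11] T [ 0.122 -0.17   0.011] q [ 0.66  0.41 -0.38  1.98  0.21  0.79 -0.84]
tool-axes T [ 0.01167421  0.20860431 -0.01042728]
```

View pics/w11.png

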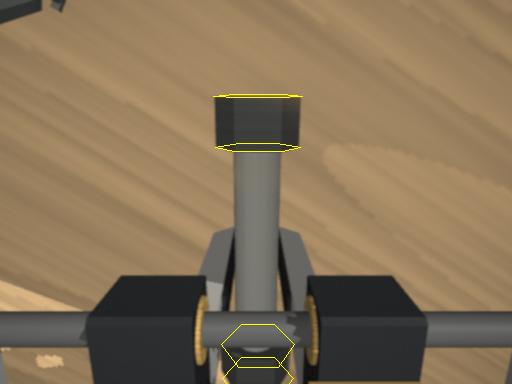

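```bash
python3 - <<'E'
from h import *
plan(slotgrasp(-1,.085,.078,.009),3,30);print(slotgrasp(-1,.085,.078,.009))
E
python3 -m creep '[0,0,-1,0,0,8,0, 0,-0.5,-1,0,0,8,0, 0,-1,-1,0,0,8,0, 0.2,-1,-1,0,0,5.5,0, 0.2,-1,0,0,0,0,0, 0.2,-1,0,0,0,0,0,0.2,-1,0,0,0,0,0]' 60;  python3 - <<'E'
from h import *
plan(slotgrasp(-1,.085,.078,.009),3,30)
E
```

```text
t 23.1 grasp pt [ 0.4943 -0.2462  0.0961] psi 32.6 tilt 0.1 gap 0.0227
 turn [-7.73 29.19 28.89] shift now-axes [ 7.53 -6.14 -2.3 ] goal-axes [ 4.2  -9.05 -0.25]
 F [-0.06  0.14 -4.39] T [ 0.035 -0.158  0.025] q [ 0.66  0.41 -0.38  1.98  0.21  0.79 -0.84]
[ 0.5662519  -0.01577905  0.15284421]
time_s: 23.8
tool_pos: [0.4927, -0.1081, 0.1865]
tool_rot: [-0.002, 1.0, 0.013, -0.003]
force: [0.3, -0.5, -4.8]
finger_gap: 0.0224
t 23.8 grasp pt [ 0.4927 -0.1081  0.1945] psi 1.5 tilt -0.3 gap 0.0224
 turn [ 0.14 30.33 -1.57] shift now-axes [ 3.21 -3.61  1.62] goal-axes [ 2.04 -3.53  3.05]
 F [ 0.33 -0.47 -4.76] T [-0.013 -0.199  0.071] q [ 0.43  0.21 -0.38  1.99  0.09  0.97 -1.54]
```

```bash
python3 -m creep '[0.8,-1,0,0,7.5,-1,0, 0.7,-1,0,0,7.5,-0.5,0, 0.6,-0.9,0.2,0,7.5,0,0, 0.3,-0.5,0.2,0,7.5,0,0, 0,0,0,0,0,0,0]' 60;  python3 - <<'E'
from h import *
plan(slotgrasp(-1,.085,.078,.009),3,30)
E
```

```text
time_s: 24.3
tool_pos: [0.5512, -0.0117, 0.1832]
tool_rot: [-0.011, 0.964, 0.028, 0.263]
force: [-0.5, -1.4, -5.6]
finger_gap: 0.0229
t 24.3 grasp pt [ 0.5471 -0.012   0.1901] psi 3.2 tilt 30.5 gap 0.0229
 turn [-0.58 -0.49  0.21] shift now-axes [-0.11  0.21  1.67] goal-axes [-0.09  0.2   1.67]
 F [-0.52 -1.37 -5.57] T [-0.131  1.066 -0.073] q [ 0.34  0.06 -0.45  2.3   0.17  0.26 -1.77]
```

```bash
python3 -m creep '[-0.1,0.15,0.6,-0.5,-0.5,0.2,0, 0,0,0.6,0,0,0,0, 0,0,0.6,0,0,0,0, 0,0,0.3,0,0,0,0,0,0,0,0,0,0,0]' 60;  python3 - <<'E'
from h import *
plan(slotgrasp(-1,.085,.018,.009),3,30)
E
```

```text
time_s: 24.8
tool_pos: [0.5739, -0.0175, 0.1316]
tool_rot: [-0.004, 0.968, 0.025, 0.251]
force: [0.2, 0.1, -4.7]
finger_gap: 0.0225
t 24.8 grasp pt [ 0.5701 -0.0176  0.1386] psi 3.0 tilt 29.1 gap 0.0225
 turn [0.31 0.87 0.01] shift now-axes [ 0.19 -0.09  1.83] goal-axes [ 0.16 -0.08  1.83]
 F [ 0.17  0.08 -4.66] T [-0.058  0.84  -0.037] q [ 0.19  0.19 -0.32  2.29  0.5   0.18 -2.09]
```

```bash
python3 -m creep '[0.15,-0.08,0.3,0.3,0.8,0,0, 0,0,0.3,0,0,0,0,0,0,0,0,0,0,0]' 60;  python3 - <<'E'
from h import *
plan(slotgrasp(-1,.085,.018,.009),3,30)
E
```

```text
time_s: 25.1
tool_pos: [0.5847, -0.0167, 0.1196]
tool_rot: [-0.005, 0.966, 0.025, 0.256]
force: [-0.4, -0.0, -4.5]
finger_gap: 0.0227
t 25.1 grasp pt [ 0.5807 -0.0169  0.1265] psi 3.0 tilt 29.7 gap 0.0227
 turn [ 0.23  0.32 -0.01] shift now-axes [ 0.04 -0.08  1.2 ] goal-axes [ 0.03 -0.08  1.2 ]
 F [-0.44 -0.03 -4.48] T [-0.023  0.901 -0.028] q [ 0.26  0.23 -0.39  2.28  0.75  0.17 -2.33]
```

```bash
python3 -m creep '[0.03,-0.08,0.3,0.2,0.3,0,0, 0,0,0.15,0,0,0,0,0,0,0,0,0,0,0]' 60;  python3 - <<'E'
from h import *
plan(slotgrasp(-1,.085,.018,.009),3,30)
f=grab_frame("wrist")[:,:,::-1];cv2.imwrite("pics/w12.png",cv2.convertScaleAbs(cv2.resize(f[40:270,110:410],None,fx=2.6,fy=2.6,interpolation=3),alpha=1.4))
E
```

```text
time_s: 25.4
tool_pos: [0.591, -0.017, 0.1108]
tool_rot: [-0.004, 0.966, 0.024, 0.258]
force: [0.3, 0.2, -4.2]
finger_gap: 0.0226
t 25.4 grasp pt [ 0.587  -0.0172  0.1177] psi 2.9 tilt 29.9 gap 0.0226
 turn [ 0.3   0.12 -0.11] shift now-axes [-0.01 -0.11  0.77] goal-axes [-0.01 -0.1   0.77]
 F [ 0.25  0.21 -4.19] T [-0.027  0.867 -0.002] q [ 0.3   0.26 -0.44  2.28  0.94  0.17 -2.52]
```

View pics/w12.png

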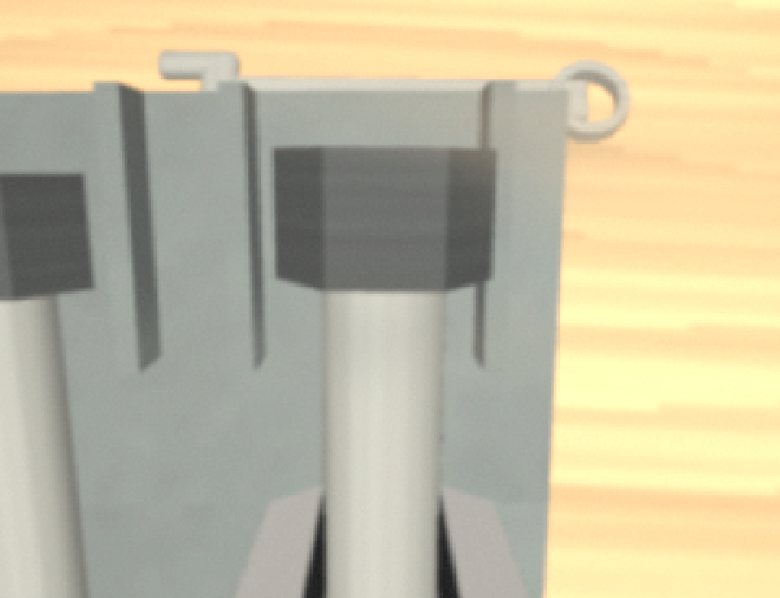

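```bash
python3 -m creep '[0,-0.14,0,0.3,-4.5,0,0, 0,0,0,0,0,0,0]' 60;  python3 - <<'E'
from h import *
plan(slotgrasp(-1,.085,.018,.009),3,26)
E
```

```text
time_s: 25.65
tool_pos: [0.5911, -0.0153, 0.1112]
tool_rot: [-0.003, 0.974, 0.024, 0.226]
force: [1.2, -0.7, -4.4]
finger_gap: 0.0228
t 25.65 grasp pt [ 0.5876 -0.0155  0.1184] psi 2.9 tilt 26.2 gap 0.0228
 turn [ 0.33 -0.15 -0.08] shift now-axes [ 0.   -0.04  0.78] goal-axes [ 0.   -0.03  0.78]
 F [ 1.2  -0.74 -4.36] T [-0.041  0.612 -0.004] q [ 0.43  0.29 -0.59  2.22  0.74  0.28 -2.3 ]
```

```bash
python3 -m creep '[0,-0.07,0.25,0.2,0,0,0, 0,0,0.12,0,0,0,0, 0,0,0,0,0,0,0]' 60;  python3 - <<'E'
from h import *
plan(slotgrasp(-1,.085,.018,.009),3,26)
f=grab_frame("wrist")[:,:,::-1];cv2.imwrite("pics/w13.png",cv2.convertScaleAbs(cv2.resize(f[40:270,110:410],None,fx=2.6,fy=2.6,interpolation=3),alpha=1.4))
E
```

```text
time_s: 25.95
tool_pos: [0.595, -0.0156, 0.1022]
tool_rot: [-0.004, 0.973, 0.023, 0.228]
force: [-0.1, -0.2, -4.2]
finger_gap: 0.0225
t 25.95 grasp pt [ 0.5915 -0.0158  0.1094] psi 2.7 tilt 26.3 gap 0.0225
 turn [ 0.3  -0.35 -0.27] shift now-axes [ 0.02 -0.06  0.39] goal-axes [ 0.02 -0.05  0.39]
 F [-0.1  -0.24 -4.23] T [-0.013  0.739  0.018] q [ 0.39  0.31 -0.55  2.22  0.79  0.26 -2.36]
```

View pics/w13.png

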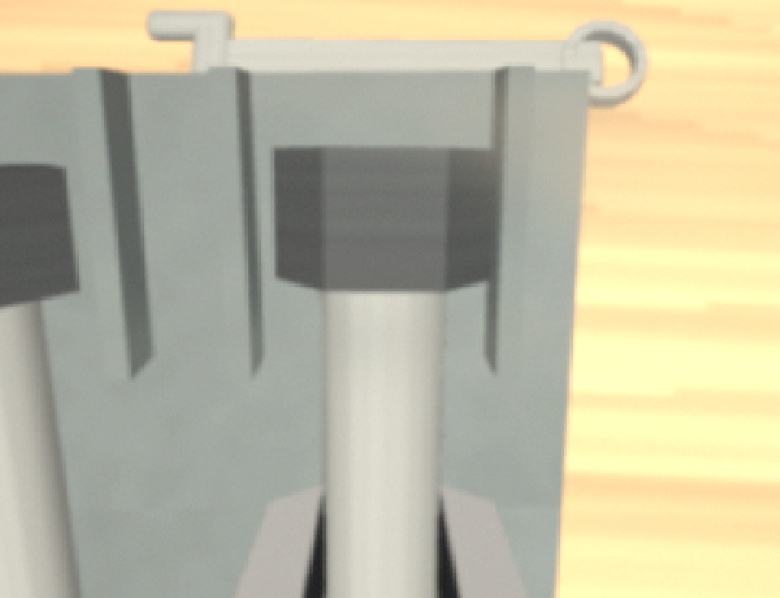

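```bash
python3 -m creep '[0,-0.13,0,0.3,0,-0.2,0, 0,0,0,0,0,0,0]' 60;  python3 - <<'E'
from h import *
plan(slotgrasp(-1,.085,.018,.009),3,26)
f=grab_frame("wrist")[:,:,::-1];cv2.imwrite("pics/w14.png",cv2.convertScaleAbs(cv2.resize(f[40:270,110:410],None,fx=2.6,fy=2.6,interpolation=3),alpha=1.4))
E
```

```text
time_s: 26.2
tool_pos: [0.5945, -0.0112, 0.1022]
tool_rot: [-0.006, 0.973, 0.026, 0.228]
force: [-0.0, -0.9, -4.1]
finger_gap: 0.0227
t 26.2 grasp pt [ 0.5909 -0.0114  0.1093] psi 3.1 tilt 26.4 gap 0.0227
 turn [-0.02 -0.35  0.06] shift now-axes [0.03 0.12 0.39] goal-axes [0.03 0.12 0.39]
 F [-0.03 -0.91 -4.14] T [-0.023  0.697  0.014] q [ 0.39  0.31 -0.56  2.23  0.79  0.26 -2.35]
```

View pics/w14.png

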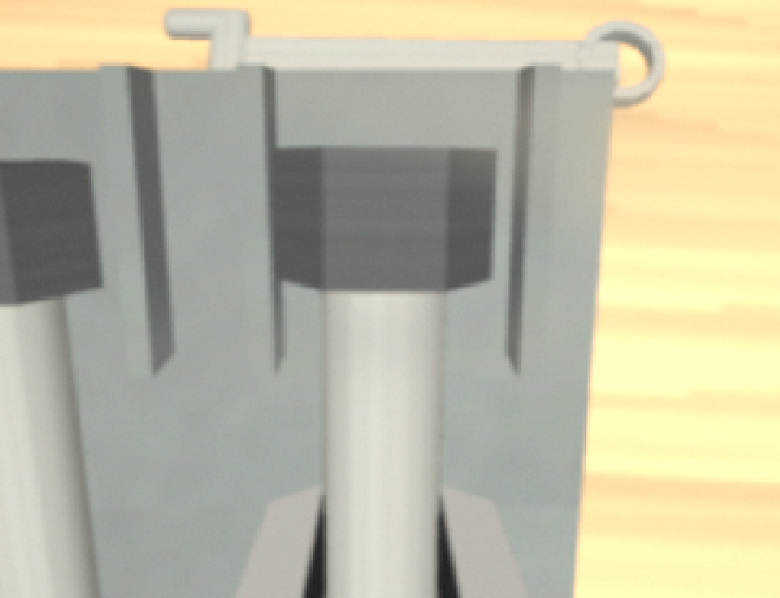

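```bash
python3 -m creep '[0,0.06,0.1,0,0,0,0, 0,0,0.1,0,0,0,0, 0,0,0,0,0,0,0]' 60;  python3 - <<'E'
from h import *
plan(slotgrasp(-1,.085,.018,.009),3,26)
f=grab_frame("wrist")[:,:,::-1];cv2.imwrite("pics/w15.png",cv2.convertScaleAbs(cv2.resize(f[40:270,110:410],None,fx=2.6,fy=2.6,interpolation=3),alpha=1.4))
E
```

```text
time_s: 26.55
tool_pos: [0.597, -0.0131, 0.0975]
tool_rot: [-0.006, 0.973, 0.026, 0.228]
force: [0.1, 0.8, -4.0]
finger_gap: 0.0228
t 26.55 grasp pt [ 0.5935 -0.0133  0.1047] psi 3.0 tilt 26.4 gap 0.0228
 turn [ 0.   -0.38  0.04] shift now-axes [0.03 0.04 0.18] goal-axes [0.03 0.04 0.18]
 F [ 0.09  0.82 -4.01] T [-0.019  0.837  0.09 ] q [ 0.38  0.32 -0.54  2.22  0.81  0.25 -2.37]
```

View pics/w15.png

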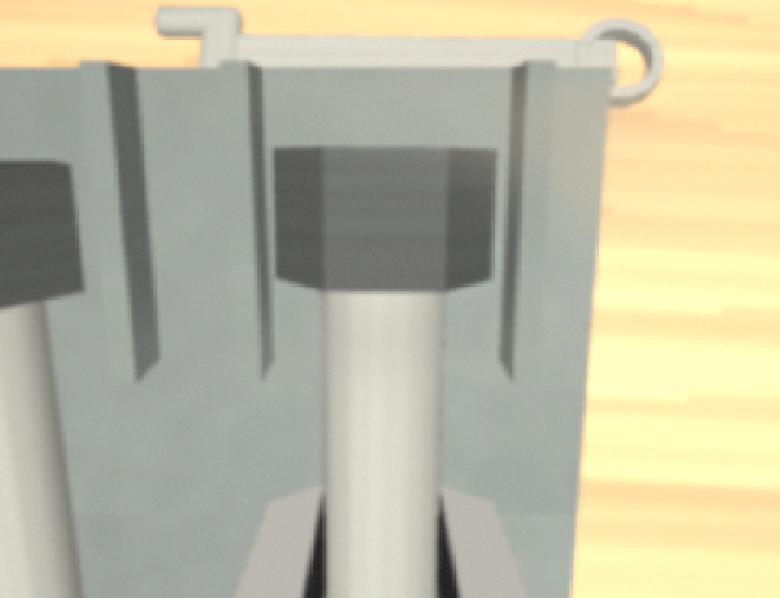

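```bash
python3 -m creep '[0,0,0.08,0,2,0,0, 0,0,0,0,0,0,0]' 60;  python3 - <<'E'
from h import *
plan(slotgrasp(-1,.085,.018,.009),3,28)
E
```

```text
time_s: 26.8
tool_pos: [0.598, -0.0134, 0.0956]
tool_rot: [-0.006, 0.969, 0.025, 0.245]
force: [-0.4, -0.5, -5.0]
finger_gap: 0.0225
t 26.8 grasp pt [ 0.5942 -0.0136  0.1027] psi 3.0 tilt 28.4 gap 0.0225
 turn [ 0.   -0.41 -0.01] shift now-axes [0.04 0.03 0.1 ] goal-axes [0.04 0.03 0.1 ]
 F [-0.41 -0.49 -4.96] T [-0.024  0.826 -0.042] q [ 0.3   0.31 -0.45  2.25  0.95  0.19 -2.52]
```

```bash
python3 -m creep '[0,0.02,0.1,0,0,0,0, 0,0,0,0,0,0,0]' 60;  python3 - <<'E'
from h import *
plan(slotgrasp(-1,.080,.018,.009),3,28)
E
python3 -m creep '[0,0,0.08,0,0,0,0, 0,0,0,0,0,0,0]' 60;  python3 - <<'E'
from h import *
plan(slotgrasp(-1,.080,.018,.009),3,28)
E
```

```text
time_s: 27.0
tool_pos: [0.5994, -0.0135, 0.0938]
tool_rot: [-0.006, 0.969, 0.026, 0.245]
force: [-2.5, -0.8, -4.7]
finger_gap: 0.023
t 27.0 grasp pt [ 0.5956 -0.0137  0.1008] psi 3.1 tilt 28.4 gap 0.023
 turn [ 0.03 -0.37  0.08] shift now-axes [-0.18  0.02  0.01] goal-axes [-0.18  0.02  0.02]
 F [-2.53 -0.81 -4.74] T [-0.091  1.092 -0.032] q [ 0.3   0.31 -0.45  2.25  0.97  0.19 -2.53]
time_s: 27.2
tool_pos: [0.6004, -0.0134, 0.0937]
tool_rot: [-0.005, 0.969, 0.026, 0.245]
force: [-0.5, -0.2, -4.6]
finger_gap: 0.0227
t 27.2 grasp pt [ 0.5966 -0.0136  0.1007] psi 3.2 tilt 28.4 gap 0.0227
 turn [ 0.12 -0.42  0.15] shift now-axes [-0.22  0.02 -0.01] goal-axes [-0.22  0.02 -0.01]
 F [-0.54 -0.25 -4.57] T [-0.025  0.801  0.025] q [ 0.29  0.31 -0.44  2.25  0.98  0.19 -2.54]
```

```bash
python3 -m creep '[-0.1,0,0,0,0,0,0, -0.1,0,0,0,0,0,0, 0,0,0,0,0,0,0]' 60;  python3 - <<'E'
from h import *
plan(slotgrasp(-1,.080,.018,.009),3,28)
f=grab_frame("wrist")[:,:,::-1];cv2.imwrite("pics/w16.png",f)
E
```

```text
time_s: 27.5
tool_pos: [0.5973, -0.0136, 0.0921]
tool_rot: [-0.005, 0.969, 0.026, 0.246]
force: [-0.3, -0.1, -5.2]
finger_gap: 0.0226
t 27.5 grasp pt [ 0.5935 -0.0137  0.0991] psi 3.2 tilt 28.5 gap 0.0226
 turn [ 0.11 -0.5   0.14] shift now-axes [-0.08  0.02 -0.  ] goal-axes [-0.08  0.02 -0.  ]
 F [-0.29 -0.08 -5.22] T [ 0.061  0.748 -0.046] q [ 0.29  0.31 -0.44  2.26  1.01  0.18 -2.58]
```

View pics/w16.png

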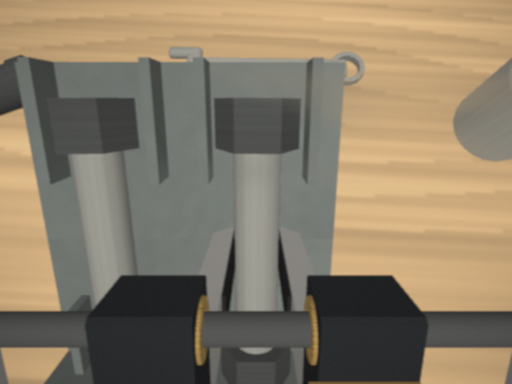

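```bash
python3 -m creep '[-0.1,0,0,0,0,0,0, 0,0,0,0,0,0,0]' 60;  python3 - <<'E'
from h import *
plan(slotgrasp(-1,.080,.018,.009),3,28)
E
python3 -m creep '[0,0,0,0,0,0,0, 0,0,0,0,0,0,0]' 4;  python3 - <<'E'
from h import *
plan(slotgrasp(-1,.080,.018,.009),3,28)
E
```

```text
time_s: 27.75
tool_pos: [0.5973, -0.0133, 0.0923]
tool_rot: [-0.006, 0.968, 0.026, 0.248]
force: [0.3, 0.6, -5.1]
finger_gap: 0.0231
t 27.75 grasp pt [ 0.5935 -0.0135  0.0993] psi 3.2 tilt 28.7 gap 0.0231
 turn [ 0.06 -0.69  0.14] shift now-axes [-0.08  0.03  0.  ] goal-axes [-0.08  0.03  0.  ]
 F [ 0.32  0.64 -5.15] T [-0.032  0.862  0.064] q [ 0.29  0.31 -0.44  2.26  1.03  0.18 -2.6 ]
time_s: 27.95
tool_pos: [0.5974, -0.0133, 0.0923]
tool_rot: [-0.006, 0.968, 0.026, 0.248]
force: [1.4, 0.7, -2.2]
finger_gap: 0.0237
t 27.95 grasp pt [ 0.5935 -0.0134  0.0993] psi 3.2 tilt 28.7 gap 0.0237
 turn [ 0.06 -0.69  0.14] shift now-axes [-0.08  0.04 -0.  ] goal-axes [-0.08  0.04  0.  ]
 F [ 1.38  0.66 -2.2 ] T [0.045 0.433 0.047] q [ 0.29  0.31 -0.44  2.26  1.03  0.18 -2.6 ]
```

```bash
python3 -m creep '[0,0,0,0,0,0,0.5, 0,0,0,0,0,0,0.5, 0,0,0,0,0,0,0.5, 0,0,0,0,0,0,0.5, 0,0,0,0,0,0,0.5]' 20; python3 - <<'E'
from h import *
plan(slotgrasp(-1,.080,.018,.009),3,28)
f=grab_frame("wrist")[:,:,::-1];cv2.imwrite("pics/w17.png",f)
f=grab_frame("side")[:,:,::-1];cv2.imwrite("pics/s17.png",cv2.resize(f[120:260,160:320],None,fx=4,fy=4,interpolation=3))
E
```

```text
time_s: 28.45
tool_pos: [0.5972, -0.0133, 0.0922]
tool_rot: [-0.006, 0.969, 0.026, 0.248]
force: [0.1, -0.1, 1.0]
finger_gap: 0.047
t 28.45 grasp pt [ 0.5934 -0.0135  0.0992] psi 3.2 tilt 28.7 gap 0.047
 turn [ 0.08 -0.67  0.15] shift now-axes [-0.07  0.03  0.  ] goal-axes [-0.07  0.03  0.  ]
 F [ 0.12 -0.1   0.97] T [-0.014  0.418  0.009] q [ 0.29  0.31 -0.45  2.26  1.03  0.18 -2.6 ]
```

View pics/w17.png

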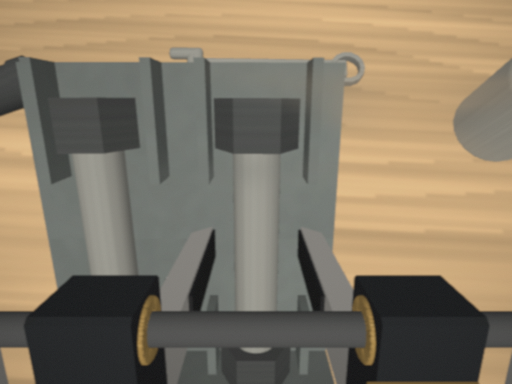

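View pics/s17.png

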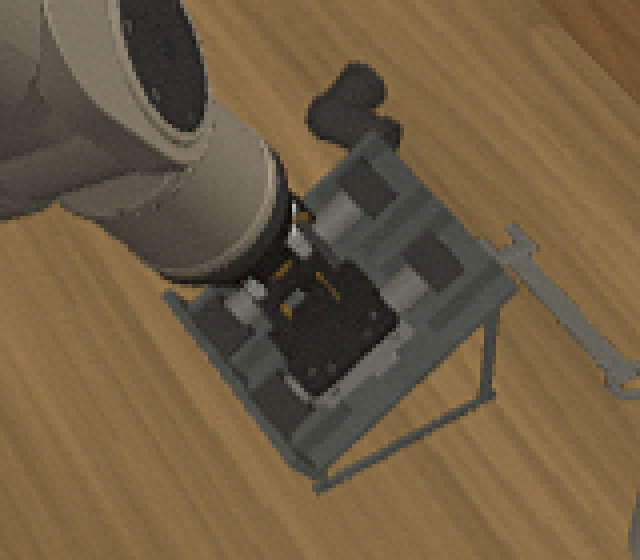

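```bash
python3 -m creep '[0,0,-0.5,0,0,0,0.5, 0,0,-0.8,0,0,0,0.5, 0,0,-1,0,0,0,0.5, 0,0,-1,0,0,0,0.5, 0,0,-1,0,-5,0,0.6, 0,0,-1,0,-7,0,0.6, 0,0,-1,0,-7,0,0.6, -1,1,-0.5,0,-7,0,0.6, -1,1,0,0,0,0,0.6, -1,1,0,0,0,0,0.6,-0.5,1,0,0,0,0,0.6]' 20; python3 - <<'E'
from h import *
plan(slotgrasp(-1,.080,.018,.009),3,28)
c=camera_info("side");f=grab_frame("side")
for sd in(1,-1):
  d=rackw(RP,slope(.1,0,0))-rackw(RP,slope(0,0,0))
  barover(f,c,rackw(RP,slope(.08,.018,.04*sd))[0],d[0],f"pics/s18_{sd}.png",(190,140,300,250),3.4)
cv2.imwrite("pics/s18.png",np.hstack([cv2.imread(f"pics/s18_{sd}.png") for sd in(1,-1)]))
f=grab_frame("top");cv2.imwrite("pics/t18.png",cv2.resize(f[120:260,120:380,::-1],None,fx=3,fy=3,interpolation=3))
E
```

```text
time_s: 29.65
tool_pos: [0.4393, -0.1199, 0.2441]
tool_rot: [-0.002, 0.999, 0.032, 0.015]
force: [0.2, -0.0, -0.4]
finger_gap: 0.0565
t 29.65 grasp pt [ 0.4391 -0.12    0.2521] psi 3.7 tilt 1.8 gap 0.0565
 turn [-0.41 26.22  0.64] shift now-axes [ 6.32 -3.79  6.32] goal-axes [ 2.84 -3.89  8.43]
 F [ 0.19 -0.02 -0.39] T [-0.039  0.019  0.018] q [ 1.06  0.09 -0.96  2.02  0.07  1.04 -1.43]
```

View pics/s18.png

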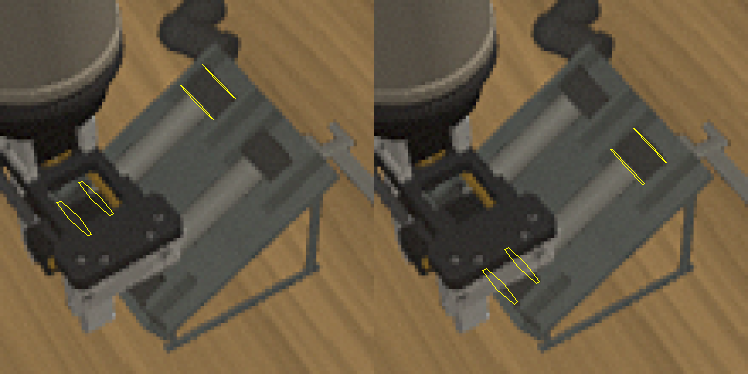

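View pics/t18.png

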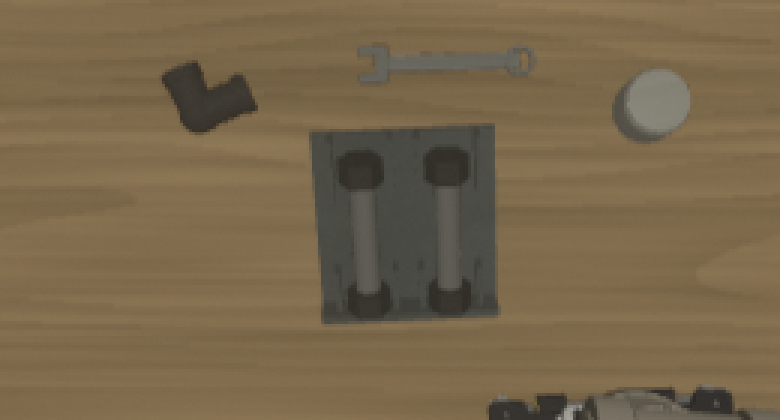

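```bash
python3 - <<'E'
from h import *
a=cv2.imread("pics/top0.png").astype(int);b=grab_frame("top")[:,:,::-1].astype(int)
for n,(x0,y0,x1,y1) in dict(elbow=(165,130,215,170),can=(320,135,360,172),wrench=(232,128,305,152)).items():print(n,abs(a-b)[y0:y1,x0:x1].max())
print(finish_job())
E
```

```text
elbow 4
can 4
wrench 4
the job is handed in; nothing more can be done
None
```

Both bars now lie in the rack, one to a slot, each with its heavy end down at the foot ledge. I handed the job in at about 30 s of the 69 s allowed.

**Finding the heavy ends:** I lifted each bar at mid-length before racking either one.
- **Right bar:** the moment was about +0.2 N m, so the end nearer the robot is heavy. I checked this by loosening the grip just above the bench, and that end sank. I then set the bar back down, and the second lift gave the same reading.
- **Left bar:** the moment was about −0.2 N m, so the end pointing left is heavy. I did not do the loose-grip check on this one.

**Racking:** the left bar went into the left slot and was pushed against the ledge with about 8 N before I let go. For the right bar in the right slot, the arm was close to joint limits, so I laid it at about 28.7° instead of 30°. A last nudge towards the ledge did not move the arm, so I loosened the grip and let the bar settle.

**Last checks:**
- The final top view shows both foot caps at the ledge. In the wrist view just after release, the upper ends were level to about a millimetre, as far as I can judge.
- I did not measure the load on the upper plate, and the ledge contact was judged only by eye. In the side view, my predicted outlines sat a few pixels off both bars in the same direction, within the error of my rack estimate.
- In the top view, the areas around the elbow, can and wrench were unchanged from the start apart from image noise.
- The gripper was clear of everything when I handed in.

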